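# Square up the blade pack and hold the spread snap ring at the axle groove

### The job

Service the bean cracker: first tap or nudge the three loose scraper blades on its upright axle stub until their edges line up with one another. Then take the snap-ring pliers off their rest by the handles, squeeze them fully so that the snap ring on their tips is spread, and lower the ring, kept level, over the top of the axle down to the groove above the blades. Finish while still holding it there, spread and centred level with the groove, not leaning on the axle or resting on the blades, the blades still aligned and the other things on the table left where they are.

Things in the scene. Friction and masses are not known exactly. Their poses are not given: they have to be found in the camera images.
- groove (a point): Centre of the groove near the top of the cracker's upright steel axle stub, on the axle's line, 66 mm above the table; z up, x along the housing's long side. Axle 24 mm in diameter from 42 to 82 mm above the table (last 4 mm chamfered); groove 18 mm in diameter, from 60 to 72 mm.
- blade1_mid (a point): Centre of the lowest of three equal flat metal scraper blades stacked round the axle on the collar, each 76 (x) x 48 (y) x 5 mm thick (z), 70 g, with a 25 mm round bore: it turns freely on the axle. The pack fills 42 to 57 mm above the table. Each starts turned up to 0.3 rad either side of the housing's x. They turn when nudged near their ends, also by closing a gripper across the 48 mm width at one end; squeezed at the middle they only jam.
- blade2_mid (a point): Centre of the middle blade, as blade1.
- blade3_mid (a point): Centre of the top blade, as blade1.
- grip_center (a point): Where to grip the snap-ring pliers: midway between the handles, 65 mm behind the pivot, 6 mm above their underside. x points to the nose, z up. Handles black, 12 mm tall, from 32 to 114 mm behind the pivot; over their outsides here 48 mm relaxed, 26 mm fully squeezed (then parallel to x). Squeezing takes about 8 N here, then a firm stop, and draws the pliers about 2 mm nose-forward through the fingers. Pliers with ring: 0.18 kg, steel.
- clip_center (a point): Centre of the opening of the spread snap ring, half-way up it; fixed to the pliers with grip_center's axes, 102.6 mm ahead (x) of grip_center and 28 mm below. Steel ring, 4 mm thick, 29 mm across, level on the pliers' bent-down tips, gap towards the handles; stays on the tips. Relaxed opening 21 mm; spread it clears the axle by 3 to 4 mm. The jaws pass 6 mm over the axle's top.
- handle_l (a joint): Angle of the left handle of the pliers, rad: 0 relaxed, 0.171 fully squeezed (ring fully spread); the right handle mirrors it.
- pod: Bystander: whole brown cacao pod, 150 mm long, 65 mm tall. Origin under its middle.
- dropper: Bystander: slim clear bottle, 32 mm in diameter, 100 mm tall. Origin at the centre of its underside.
- jar: Bystander: amber glass jar, 60 mm in diameter, 85 mm tall. Origin at the centre of its underside.
- bowl: Bystander: steel bowl, 140 mm across, 50 mm tall. Origin at the centre of its underside.
- cup: Bystander: white cup, 68 mm across, 70 mm tall. Origin at the centre of its underside.
- spoon: Bystander: wooden spoon lying on the table. Origin under its middle.
- cracker: Bean cracker's drive head, fixed, place and yaw vary: grey cast housing 130 (x) x 110 (y) x 22 mm tall on the table, in its middle a collar 34 mm in diameter from 22 to 42 mm above the table, and the axle on that. Origin under the axle, at table height.
- rest: Fixed plywood rest of the pliers, place and yaw vary: board 170 x 100 x 8 mm with two 46 mm tall crossbars on which the pliers lie level, under the pivot and 104 mm behind it; between the bars, beside and under the grip, is free room. Origin at table height under the pivot; x points to the pliers' nose.

How it is judged (in metres and radians):
On the way, in this order (a step that is already met when the one before it is completed fails the run):
1. the three blades line up with one another (within 4 degrees) (angle between the x axis of blade1_mid and the x axis of blade2_mid, either way round below 0.07 rad and angle between the x axis of each of blade2_mid, blade1_mid and the x axis of blade3_mid, either way round below 0.07 rad), for 0.2 s.
2. the spread ring is over the axle, above its top (value of joint handle_l above 0.145 rad and horizontal distance between clip_center and groove below 0.008 m and z of clip_center in the frame of groove above 0.017 m), for 0.05 s.
At the end, for the whole second after the job is handed in: Pliers held by the robot, handles past 0.145 rad; spread ring centred within 4.5 mm of the axle's line and 4.2 mm of the groove's mid-height, level within 7 deg, under 4 N on the axle, 1 N on the blades, 0.5 N on the rest; blades flat in the pack, aligned within 4 deg (all of step 1 and value of joint handle_l above 0.145 rad and horizontal distance between clip_center and groove below 0.0045 m and z of clip_center in the frame of groove between -0.0042 and 0.0042 m and angle between clip_center's own z axis and vertical below 0.12 rad and contact force between the fingers and pliers above 2 N and contact force between pliers and cracker below 4 N and contact force between pliers and blade3 below 1 N and contact force between pliers and rest below 0.5 N and z of blade3_mid in the frame of groove below -0.008 m); the arm keeps its last pose, push and grip.
It fails at once if a bystander is shoved more than 30 mm or knocked over (distance of any of pod, dropper, jar, bowl, cup, spoon from where it was at the start of the episode above 0.03 m or angle between any of dropper, jar, cup, bowl's own z axis and vertical above 0.6 rad).
It also fails if it takes over 58 s, if anything falls off the work surface, if the arm or the gripper's body presses on something with over 40 N, if the wrist force passes 120 N, or if a joint passes its speed limit or range.

### The arm

A 6-joint arm with a two-finger parallel gripper is mounted at the origin on the work surface. World frame = base frame: x ahead of the robot, y to its left, z up, the work surface at z = 0. Lengths are in mm, angles in rad, forces in N, time in s.
With the tool pointing down it reaches from about 275 to 850 mm from the base axis. Payload 19 kg.
Tool frame: the origin (TCP) lies between the finger pads; the fingertips stand 19 mm ahead of it and the grasp point (between the pads) is the TCP; z points along the fingers, y is the line along which they close (so a half turn about z gives the same grasp; the last joint's range is limited). The gripper opens to 85 mm and grips with 20 to 120 N. Pads are 22 mm wide; open, the fingers measure 114 mm over their backs; the gripper's body (76 mm by 85 mm) begins 54 mm behind the grasp point. The pads swing forward as they close: fully open they stand 13 mm farther back than shut.
Start: joints at [-1.241, 0.15, 1.437, -0, 1.554, -0.134], TCP at [257.197, -514.239, 250.267] pointing down, gripper open.
Joint ranges: [-2.8, 2.8], [-0.68, 2.1], [0.12, 2.68], [-1.39, 4.53], [0.16, 2.79], [-2.81, 2.81]. Speed limits (rad/s): [1.89, 1.89, 2.22, 3.01, 3.01, 3.01].

### API

Orientations are given as a unit quaternion [x, y, z, w].
In Python, from cell import arm, vision, ticket gives the robot as it stands.
- The arm moves only by the tool arm_command, never from a script. Its argument "steps" is a list of rows, each an object of numbers: "tx", "ty", "tz": the shift along the tool's x, y, z in units of 0.025 m (1.0 is 0.025 m); "rx", "ry", "rz": the turn, a rotation vector about the tool's x, y, z in units of 5 degrees (1.0 is 5 degrees); "claw": the closure, from 0 (fully open) to 1 (shut). A call has 1 to 10 rows; each row shifts and turns the commanded pose from where the row before left it, along the tool's axes as they then stand; what a row does not reach is not made up. A row lasts 1/8 s, in which the tool goes at most 62.5 mm and 10.7 degrees, less where a joint would pass 70% of its speed; a pose out of reach is approached as far as the arm can. A call with a number of a shift or a turn outside -1 to 1 is refused whole. A call with a gripper value outside its range is refused whole. The fingers move at their own pace and stop on an object; "grip_force" is the grip in N (left out, the last holds). Time passes only in rows, so rows that do not move let the fingers close. It gives the time, the measured TCP pose, the force, the opening and the grip force at its end, in the units of the state.
- arm.state(): the state, without advancing time (a new reading comes with each control period).
- vision.camera(name): name is "scene" or "side" or "wrist"; returns (picture, depth): 480x640x3 uint8, red, green, blue; 480x640 float32, mm along the optical axis (not along the pixel's ray), 0 where there is no reading.
- vision.get_calibration(name): a dict with "fovy" (degrees; the focal length in pixels is half the picture's height over the tangent of half this angle, whatever the lens; pixels are square), "cx", "cy" (the principal point, pixels), "pose" (4x4, takes a point from camera to world coordinates); the wrist camera has in their place "mount" (4x4, takes a point from camera to tool coordinates, whose origin is the TCP and whose axes are the flange's). Camera axes: x right, y down, z forward; pixel columns grow to the right and rows downward; lengths in mm; the calibration is good to about 2 mm. A picture is of the moment at which its call begins: read the wrist's pose just before it. get_calibration takes no time and is no camera call.
- ticket.hand_in(): hands the job in; it is judged then, once.
Trained networks look in the newest picture that a camera, given by its name, has taken for a name from the list of things; names that differ only in an ending like _2 or _b are one class to them, and where a whole thing is asked for, a point or a joint stands for the part that bears it (a point fixed in the world has none). Each returns a list of dicts, best first, with "score" (0 to 1); they miss things now and then, are a little off and sometimes report something else, mostly with a low value. They report only what shows in the picture. A call takes as long as a camera call.
- vision.masks_of(camera, query): "mask" (480x640 bool, what is visible of it) and "location" ([row, column] in pixels, amid what is visible of it).
The state is a dict: "time_s": time; "qpos": joint angles; "dq": joint speeds; "effort": joint torques, N m; "ee_pos": TCP position; "orientation": TCP orientation; "wrist_force": force on the tool from outside, world axes, zero at the start; "torque": the same for the moment, N m; "width": opening from 0.0 (shut) to 1.0 (fully open); "grip_force": force on a finger pad.
Only numpy, scipy, OpenCV 4.12 (cv2) and the standard library are available. Lean on these libraries where they do the work, as an engineer would, in place of code of your own. Each camera call takes 0.05 s, during which the arm holds its last target. There are 200 camera calls.

## Working session

There is one attempt and no reset: what is moved stays moved. The work goes in short steps, Python scripts to look and compute and a tool call to move; the robot and the scene stay as the last step left them, time stands still between calls to the robot, and variables do not carry over. Pictures are saved under pics/ and viewed, at most 10 in all, crops included, and the job is handed in when it is done.

Besides the shell and the picture viewer there is one more tool, called after ">>>" as name(argument=value, ...), one argument or row to a line, values as JSON. arm_command: Moves the arm, as the interface text tells. Its arguments: {"type":"object","properties":{"steps":{"type":"array"},"grip_force":{"type":"number"}},"required":["steps"]}

```bash
mkdir -p pics; ls; cat > h.py <<'E'
import numpy as np, cv2
from cell import arm, vision, ticket
from scipy.spatial.transform import Rotation as R
def save(n,p): cv2.imwrite(f'pics/{n}.png',p[:,:,::-1])
def campose(name,st=None):
    c=vision.get_calibration(name); f=240/np.tan(np.radians(c['fovy'])/2)
    if 'pose' in c: P=np.array(c['pose'])
    else:
        st=st or arm.state(); T=np.eye(4); T[:3,:3]=R.from_quat(st['orientation']).as_matrix(); T[:3,3]=st['ee_pos']; P=T@np.array(c['mount'])
    return f,c['cx'],c['cy'],P
def cloud(name,d,cal=None):
    f,cx,cy,P=cal or campose(name)
    v,u=np.mgrid[:480,:640]
    X=np.stack([(u-cx)/f*d,(v-cy)/f*d,d],-1)
    return X@P[:3,:3].T+P[:3,3]
def ray(cal,u,v,z):
    f,cx,cy,P=cal; r=P[:3,:3]@np.array([(u-cx)/f,(v-cy)/f,1]); o=P[:3,3]
    return o+r*(z-o[2])/r[2]
def proj(cal,p):
    f,cx,cy,P=cal; q=P[:3,:3].T@(np.asarray(p)-P[:3,3]); return q[0]/q[2]*f+cx,q[1]/q[2]*f+cy
E
python3 - <<'E'
from h import *
s=arm.state();print(s)
ims=[]
for n in ['scene','side']:
    p,d=vision.camera(n); np.savez(f'{n}.npz',p=p,d=d); save(n,p)
    W=cloud(n,d)
    print(n, vision.get_calibration(n))
    for q in ['cracker','rest','grip_center','blade3_mid','blade1_mid','clip_center','pod','dropper','jar','bowl','cup','spoon']:
        for r in vision.masks_of(n,q)[:1]:
            m=r['mask']&(d>0); w=W[m]
            print(q,round(r['score'],2),np.round(r['location']),m.sum(), np.round(np.median(w,0)) if len(w) else None, np.round(np.percentile(w,[2,98],axis=0)).tolist() if len(w) else None)
E
```

```text
pics
{'time_s': 0.0, 'qpos': array([-1.24100562e+00,  1.50978821e-01,  1.43799631e+00, -2.04838267e-05,
        1.55377179e+00, -1.34001902e-01]), 'dq': array([ 0.00234442,  0.00066753,  0.00133317, -0.00039196, -0.00101944,
       -0.00099991]), 'effort': array([-1.10864476e-03, -7.13044238e+01, -5.70864344e+01, -2.00654986e-04,
        8.97123129e-03,  3.39882149e-05]), 'ee_pos': array([ 257.13119067, -514.07505047,  249.69680913]), 'orientation': array([ 9.73232127e-01,  2.29823616e-01, -6.65993720e-05, -5.73370763e-04]), 'wrist_force': array([-0.24109365,  0.38203068, -0.18590103]), 'torque': array([ 0.00321571, -0.01475997,  0.05827336]), 'grip_force': 0.0, 'width': 1.0027346103576542}
scene {'fovy': 54.88392776341726, 'cx': 312.5958898381628, 'cy': 237.55263178400486, 'pose': array([[ 4.41642168e-01,  5.08241738e-01, -7.39352778e-01,
         1.27091156e+03],
       [ 8.96920454e-01, -2.29859729e-01,  3.77754157e-01,
        -4.03214597e+02],
       [ 2.20430000e-02, -8.29972795e-01, -5.57368160e-01,
         6.34096972e+02],
       [ 0.00000000e+00,  0.00000000e+00,  0.0000000
[... 1804 characters left out ...]
6 [581. -93.  47.] [[571.0, -96.0, 44.0], [588.0, -89.0, 49.0]]
clip_center 0.71 [352. 301.] 1181 [510. 241.  57.] [[463.0, 139.0, 9.0], [529.0, 315.0, 62.0]]
pod 0.85 [271. 226.] 1384 [687.  22.  51.] [[664.0, -45.0, 24.0], [720.0, 67.0, 65.0]]
dropper 0.65 [227. 245.] 540 [ 700. -157.   48.] [[687.0, -173.0, 2.0], [717.0, -150.0, 100.0]]
jar 0.87 [375. 181.] 2626 [673. 301.  59.] [[652.0, 263.0, 5.0], [704.0, 312.0, 86.0]]
bowl 0.79 [197. 294.] 1435 [ 632. -396.   34.] [[569.0, -431.0, 3.0], [694.0, -299.0, 52.0]]
cup 0.83 [320. 194.] 1764 [696. 176.  50.] [[669.0, 133.0, 7.0], [729.0, 196.0, 71.0]]
spoon 0.92 [265. 395.] 557 [ 365. -110.   13.] [[333.0, -245.0, 2.0], [393.0, -66.0, 21.0]]
```

```bash
python3 - <<'E'
from h import *
a=np.load('scene.npz')['p'][200:340,220:480]; b=np.load('side.npz')['p'][190:460,200:400]
a=cv2.resize(a,None,fx=3,fy=3,interpolation=cv2.INTER_CUBIC)[:, :780]
b=cv2.resize(b,None,fx=2.2,fy=2.2,interpolation=cv2.INTER_CUBIC)
save('a',a); save('b',b)
E
```

```text
(no output)
```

View pics/scene.png

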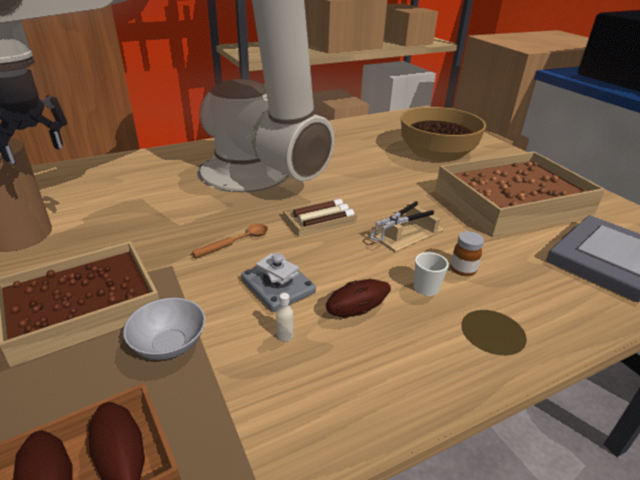

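View pics/b.png

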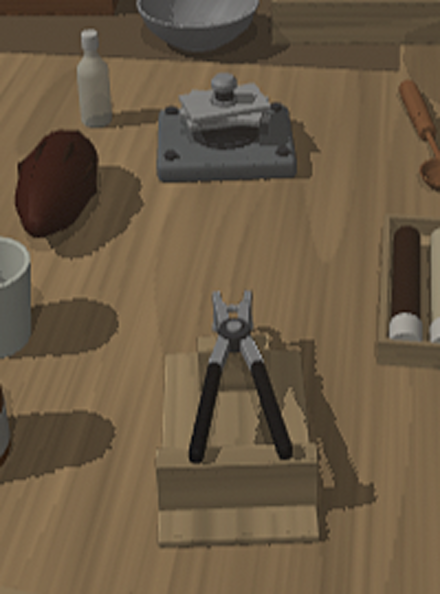

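```bash
cat >> h.py <<'E'
def todelta(target,yaw=None,st=None):
    """world target pos -> tool-axis shift units; yaw = wanted direction of tool y mod pi"""
    st=st or arm.state(); Rm=R.from_quat(st['orientation']).as_matrix()
    d=Rm.T@(np.asarray(target)-st['ee_pos'])/25
    a=np.degrees(np.arctan2(Rm[1,1],Rm[0,1]))
    out={'units':np.round(d,2),'tool_y_deg':round(a,1),'tilt':np.round(np.degrees(np.arccos(-Rm[2,2])),2)}
    if yaw is not None:
        t=(yaw-a+90)%180-90; out['rz_units']=round(-t/5,2)  # tool z down
    return out
E
python3 - <<'E'
from h import *
print(vision.get_calibration('wrist'))
Ws=[]
for n in ['scene','side']:
    z=np.load(n+'.npz'); W=cloud(n,z['d']).reshape(-1,3); Ws.append(W)
    m=(abs(W[:,0]-565)<60)&(abs(W[:,1]+120)<60)
    t=W[m&(W[:,2]>70)]; print(n,'axle',t.mean(0).round(1),len(t),t[:,2].max())
    h=W[(abs(W[:,0]-565)<90)&(abs(W[:,1]+120)<90)&(W[:,2]>17)&(W[:,2]<26)]
    print('housing',cv2.minAreaRect(h[:,:2].astype(np.float32)))
    p=W[(abs(W[:,0]-500)<60)&(W[:,1]>120)&(W[:,1]<330)&(W[:,2]>50)&(W[:,2]<66)]; 
    print('pl',len(p),np.percentile(p,[2,50,98],axis=0).round(0).tolist(),cv2.minAreaRect(p[:,:2].astype(np.float32)))
s=arm.state(); print(todelta([535,-125,250]))
E
```

```text
{'fovy': 64.70064826840157, 'cx': 322.6017550684722, 'cy': 234.7741919655397, 'mount': array([[-3.80927277e-04, -9.51372964e-01, -3.08041130e-01,
         8.00073846e+01],
       [ 9.99999739e-01, -1.73286907e-04, -7.01421589e-04,
         3.05738005e-01],
       [ 6.13934041e-04, -3.08041317e-01,  9.51372782e-01,
        -1.22929667e+02],
       [ 0.00000000e+00,  0.00000000e+00,  0.00000000e+00,
         1.00000000e+00]])}
scene axle [ 568.6 -124.6   78.3] 98 82.9611100747968
housing ((566.191650390625, -123.46092987060547), (130.31166076660156, 109.86914825439453), 8.93073844909668)
pl 401 [[468.0, 161.0, 50.0], [516.0, 233.0, 56.0], [528.0, 310.0, 60.0]] ((508.4034423828125, 233.75469970703125), (61.625083923339844, 156.32501220703125), 11.599989891052246)
side axle [ 563.6 -118.1   79.1] 92 83.57429632462163
housing ((563.6844482421875, -121.05439758300781), (129.359130859375, 110.14482879638672), 9.596121788024902)
pl 1067 [[463.0, 164.0, 51.0], [509.0, 248.0, 57.0], [525.0, 314.0, 62.0]] ((503.41424560546875, 234.76588439941406), (62.120994567871094, 157.57887268066406), 9.851423263549805)
{'units': array([ 1.69e+01, -8.95e+00,  1.00e-02]), 'tool_y_deg': np.float64(-63.4), 'tilt': np.float64(0.01)}
```

>>> arm_command(
  steps=[
    {"tx":1,"ty":-0.55},
    {"tx":1,"ty":-0.55},
    {"tx":1,"ty":-0.55},
    {"tx":1,"ty":-0.55},
    {"tx":1,"ty":-0.55},
    {"tx":1,"ty":-0.55},
    {"tx":1,"ty":-0.55},
    {"tx":1,"ty":-0.55},
    {"tx":1,"ty":-0.55},
    {"tx":1,"ty":-0.55},
  ],
)

```text
invalid input at $.steps[0]: expected keys tx, ty, tz, rx, ry, rz, claw
```

>>> arm_command(
  steps=[
    {"tx":1,"ty":-0.55},
    {"tx":1,"ty":-0.55},
    {"tx":1,"ty":-0.55},
    {"tx":1,"ty":-0.55},
    {"tx":1,"ty":-0.55},
    {"tx":1,"ty":-0.55},
    {"tx":0.9,"rz":0.9},
    {"rz":0.9},
    {"rz":0.9},
    {"rz":0.8},
  ],
)

```text
invalid input at $.steps[0]: expected keys tx, ty, tz, rx, ry, rz, claw
```

>>> arm_command(
  steps=[
    {"tx":1,"ty":-0.55,"tz":0,"rx":0,"ry":0,"rz":0,"claw":0},
    {"tx":1,"ty":-0.55,"tz":0,"rx":0,"ry":0,"rz":0,"claw":0},
    {"tx":1,"ty":-0.55,"tz":0,"rx":0,"ry":0,"rz":0,"claw":0},
    {"tx":1,"ty":-0.55,"tz":0,"rx":0,"ry":0,"rz":0,"claw":0},
    {"tx":1,"ty":-0.55,"tz":0,"rx":0,"ry":0,"rz":0,"claw":0},
    {"tx":1,"ty":-0.55,"tz":0,"rx":0,"ry":0,"rz":0,"claw":0},
    {"tx":1,"ty":-0.55,"tz":0,"rx":0,"ry":0,"rz":0,"claw":0},
    {"tx":1,"ty":-0.55,"tz":0,"rx":0,"ry":0,"rz":0,"claw":0},
    {"tx":1,"ty":-0.55,"tz":0,"rx":0,"ry":0,"rz":0,"claw":0},
    {"tx":1,"ty":-0.55,"tz":0,"rx":0,"ry":0,"rz":0,"claw":0},
  ],
)

```text
time_s: 2.55
ee_pos: [419.7, -278.6, 250.4]
orientation: [0.973, 0.23, 0.0, 0.0]
wrist_force: [1.3, 0.1, 0.1]
width: 0.996
grip_force: 0.0
```

>>> arm_command(
  steps=[
    {"tx":1,"ty":-0.55,"tz":0,"rx":0,"ry":0,"rz":0,"claw":0},
    {"tx":1,"ty":-0.55,"tz":0,"rx":0,"ry":0,"rz":0,"claw":0},
    {"tx":1,"ty":-0.55,"tz":0,"rx":0,"ry":0,"rz":0,"claw":0},
    {"tx":1,"ty":-0.55,"tz":0,"rx":0,"ry":0,"rz":0,"claw":0},
    {"tx":1,"ty":-0.55,"tz":0,"rx":0,"ry":0,"rz":0,"claw":0},
    {"tx":1,"ty":-0.55,"tz":0,"rx":0,"ry":0,"rz":0,"claw":0},
    {"tx":0.9,"ty":0,"tz":0,"rx":0,"ry":0,"rz":0.9,"claw":0},
    {"tx":0,"ty":0,"tz":0,"rx":0,"ry":0,"rz":0.9,"claw":0},
    {"tx":0,"ty":0,"tz":0,"rx":0,"ry":0,"rz":0.9,"claw":0},
    {"tx":0,"ty":0,"tz":0,"rx":0,"ry":0,"rz":0.8,"claw":0},
  ],
)

```text
time_s: 3.8
ee_pos: [536.7, -128.4, 250.3]
orientation: [0.997, 0.078, -0.0, -0.0]
wrist_force: [1.0, -0.1, 0.1]
width: 1.001
grip_force: 0.0
```

```bash
python3 - <<'E'
from h import *
s=arm.state(); cal=campose('wrist',s); p,d=vision.camera('wrist'); np.savez('w1.npz',p=p,d=d); save('w1',p)
print(s['ee_pos'],s['time_s'])
W=cloud('wrist',d,cal).reshape(-1,3)
m=(abs(W[:,0]-565)<70)&(abs(W[:,1]+122)<70)
t=W[m&(W[:,2]>76)]; print('axle',t.mean(0).round(1),len(t),t[:,2].max())
c,r=cv2.minEnclosingCircle(t[:,:2].astype(np.float32)); print(c,r)
h=W[(abs(W[:,0]-565)<90)&(abs(W[:,1]+122)<90)&(W[:,2]>17)&(W[:,2]<26)]
print('housing',len(h),cv2.minAreaRect(h[:,:2].astype(np.float32)))
b=W[m&(W[:,2]>54.5)&(W[:,2]<60)]; print('b3',len(b),cv2.minAreaRect(b[:,:2].astype(np.float32)))
c=np.array([565,-122.,49.5]); 
print(proj(cal,c),todelta([538.3,-126.2,49.5],99.2,s))
E
```

```text
[ 536.68922458 -128.41579472  250.27579276] 3.8
axle [ 548.6 -123.   298.7] 56035 373.20067752734803
(548.6318969726562, -122.30370330810547) 70.8854751586914
housing 9458 ((566.1480712890625, -122.41184997558594), (128.71432495117188, 109.06411743164062), 10.038634300231934)
b3 4400 ((565.8038940429688, -122.41609954833984), (76.23653411865234, 48.07965087890625), 25.967679977416992)
(np.float64(320.6229560701554), np.float64(174.86167051115004)) {'units': array([ 0.08, -0.08,  8.03]), 'tool_y_deg': np.float64(-81.1), 'tilt': np.float64(0.01), 'rz_units': np.float64(-0.05)}
```

View pics/w1.png

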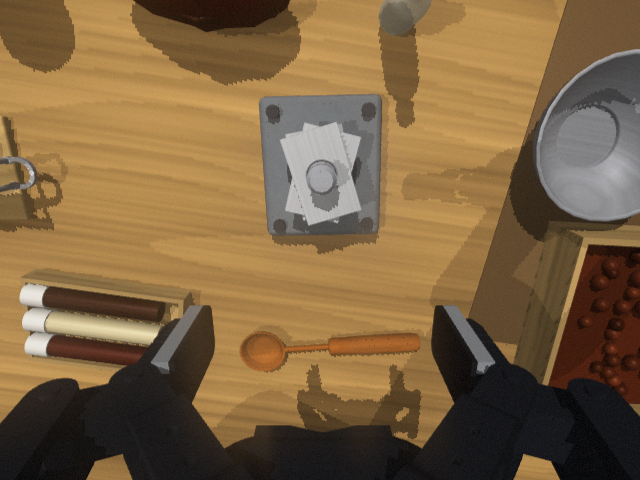

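>>> arm_command(
  steps=[
    {"tx":0.11,"ty":-0.04,"tz":1,"rx":0,"ry":0,"rz":-0.12,"claw":0},
    {"tx":0,"ty":0,"tz":1,"rx":0,"ry":0,"rz":0,"claw":0},
    {"tx":0,"ty":0,"tz":1,"rx":0,"ry":0,"rz":0,"claw":0},
    {"tx":0,"ty":0,"tz":1,"rx":0,"ry":0,"rz":0,"claw":0},
    {"tx":0,"ty":0,"tz":1,"rx":0,"ry":0,"rz":0,"claw":0},
    {"tx":0,"ty":0,"tz":1,"rx":0,"ry":0,"rz":0,"claw":0},
    {"tx":0,"ty":0,"tz":1,"rx":0,"ry":0,"rz":0,"claw":0},
    {"tx":0,"ty":0,"tz":0.8,"rx":0,"ry":0,"rz":0,"claw":0},
    {"tx":0,"ty":0,"tz":0.4,"rx":0,"ry":0,"rz":0,"claw":0},
    {"tx":0,"ty":0,"tz":0,"rx":0,"ry":0,"rz":0,"claw":0},
  ],
)

```text
time_s: 5.1
ee_pos: [539.1, -127.0, 45.1]
orientation: [0.996, 0.085, -0.0, -0.0]
wrist_force: [1.4, -1.2, -0.5]
width: 1.0
grip_force: 0.0
```

>>> arm_command(
  steps=[
    {"tx":0,"ty":0,"tz":0,"rx":0,"ry":0,"rz":0,"claw":0.3},
    {"tx":0,"ty":0,"tz":0,"rx":0,"ry":0,"rz":0,"claw":0.35},
    {"tx":0,"ty":0,"tz":0,"rx":0,"ry":0,"rz":0,"claw":0.4},
    {"tx":0,"ty":0,"tz":0,"rx":0,"ry":0,"rz":0,"claw":0.45},
    {"tx":0,"ty":0,"tz":0,"rx":0,"ry":0,"rz":0,"claw":0.6},
    {"tx":0,"ty":0,"tz":0,"rx":0,"ry":0,"rz":0,"claw":0.8},
    {"tx":0,"ty":0,"tz":0,"rx":0,"ry":0,"rz":0,"claw":0.8},
    {"tx":0,"ty":0,"tz":0,"rx":0,"ry":0,"rz":0,"claw":0.8},
  ],
  grip_force=30,
)

```text
time_s: 6.1
ee_pos: [538.7, -127.7, 46.4]
orientation: [0.996, 0.084, -0.0, 0.001]
wrist_force: [-12.7, -5.6, 11.6]
width: 0.678
grip_force: 29.5
```

```bash
python3 - <<'E'
from h import *
s=arm.state(); print(s['wrist_force'],s['torque'],s['width'])
p,d=vision.camera('wrist'); np.savez('w2.npz',p=p,d=d); save('w2',p)
E
```

```text
[-12.67600753  -5.55811406  11.60450099] [-0.73701294  1.89297341  0.12007419] 0.6779416348168817
```

View pics/w2.png

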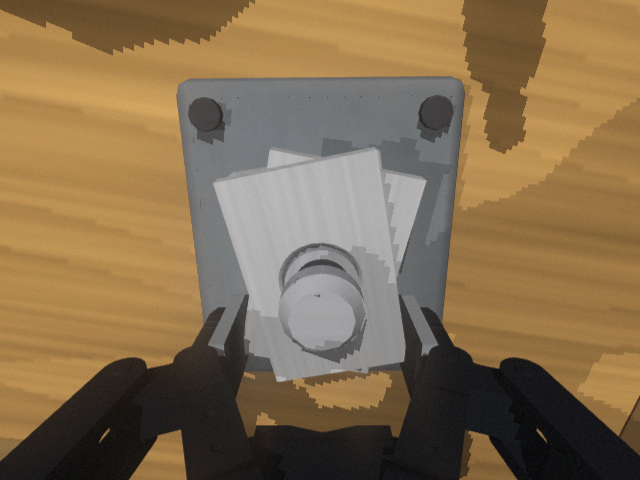

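>>> arm_command(
  steps=[
    {"tx":0,"ty":0,"tz":0,"rx":0,"ry":0,"rz":0,"claw":0.2},
    {"tx":0,"ty":0,"tz":-0.4,"rx":0,"ry":0,"rz":0,"claw":0.2},
    {"tx":0,"ty":0,"tz":0,"rx":0,"ry":0,"rz":0,"claw":0.3},
    {"tx":0,"ty":0,"tz":0,"rx":0,"ry":0,"rz":0,"claw":0.4},
    {"tx":0,"ty":0,"tz":0,"rx":0,"ry":0,"rz":0,"claw":0.5},
    {"tx":0,"ty":0,"tz":0,"rx":0,"ry":0,"rz":0,"claw":0.8},
    {"tx":0,"ty":0,"tz":0,"rx":0,"ry":0,"rz":0,"claw":0.8},
    {"tx":0,"ty":0,"tz":0,"rx":0,"ry":0,"rz":0,"claw":0.8},
  ],
  grip_force=30,
)

```text
time_s: 7.15
ee_pos: [538.9, -127.1, 55.6]
orientation: [0.996, 0.084, -0.0, 0.0]
wrist_force: [-8.6, -1.4, 9.1]
width: 0.559
grip_force: 31.1
```

>>> arm_command(
  steps=[
    {"tx":0,"ty":0,"tz":0,"rx":0,"ry":0,"rz":0,"claw":0.35},
    {"tx":0,"ty":0,"tz":0,"rx":0,"ry":0,"rz":0,"claw":0.2},
    {"tx":0,"ty":0,"tz":-0.5,"rx":0,"ry":0,"rz":0,"claw":0.1},
    {"tx":0,"ty":0,"tz":-1,"rx":0,"ry":0,"rz":0,"claw":0.1},
    {"tx":0,"ty":0,"tz":-1,"rx":0,"ry":0,"rz":0,"claw":0.1},
    {"tx":0,"ty":0,"tz":-1,"rx":0,"ry":0,"rz":0,"claw":0.1},
    {"tx":0,"ty":0,"tz":-1,"rx":0,"ry":0,"rz":0,"claw":0.1},
  ],
)

```text
time_s: 8.02
ee_pos: [539.2, -127.0, 169.6]
orientation: [0.996, 0.084, 0.0, 0.0]
wrist_force: [0.1, -1.0, 0.5]
width: 0.908
grip_force: 0.0
```

```bash
python3 - <<'E'
from h import *
s=arm.state(); cal=campose('wrist',s); p,d=vision.camera('wrist'); np.savez('w3.npz',p=p,d=d)
print(s['ee_pos'],s['time_s'])
W3=cloud('wrist',d,cal); W=W3.reshape(-1,3)
m=(abs(W[:,0]-565)<70)&(abs(W[:,1]+122)<70)
for lo,hi in [(76,86),(54.5,60),(30,54)]:
    b=W[m&(W[:,2]>lo)&(W[:,2]<hi)]; print(lo,len(b),cv2.minAreaRect(b[:,:2].astype(np.float32)))
u,v=map(int,proj(cal,[566,-122,57])); print(u,v)
c=p[max(v-140,0):v+140,max(u-140,0):u+140]
save('w3',cv2.resize(c,None,fx=2,fy=2,interpolation=cv2.INTER_CUBIC))
E
```

```text
[ 539.24870154 -127.01744141  169.57541821] 8.025
76 1293 ((565.9465942382812, -122.35591125488281), (23.660606384277344, 23.674381256103516), 60.42204284667969)
54.5 7397 ((566.0614624023438, -122.15919494628906), (76.58969116210938, 48.153106689453125), 10.412803649902344)
30 313 ((578.5736083984375, -128.01654052734375), (68.59298706054688, 47.93947219848633), 24.895334243774414)
322 199
```

View pics/w3.png

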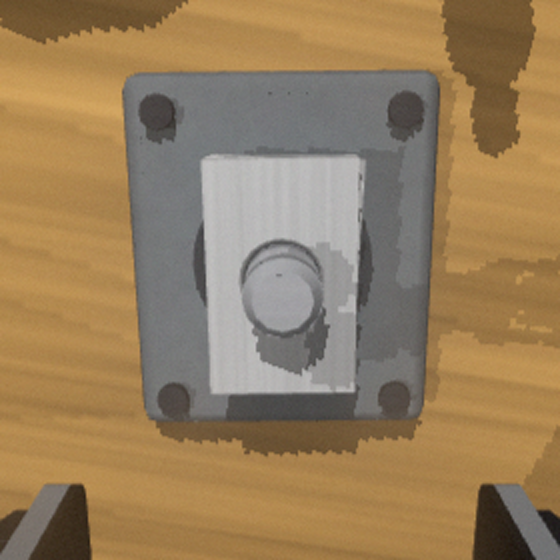

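```bash
python3 - <<'E'
from h import *
s=arm.state(); print(s['qpos'].round(2))
D=np.array([500,262,200])-s['ee_pos']; Rm=R.from_quat(s['orientation']); n=20
print(todelta([500,262,200],10.7))
for i in range(n):
    r=Rm*R.from_rotvec([0,0,-np.radians(4.55)*i]); print((r.inv().apply(D/n)/25).round(2).tolist())
E
```

```text
[-0.37  0.14  1.6   0.    1.39  1.03]
{'units': array([  1.04, -15.62,  -1.11]), 'tool_y_deg': np.float64(-80.3), 'tilt': np.float64(0.28), 'rz_units': np.float64(17.8)}
[0.05, -0.78, -0.06]
[0.11, -0.77, -0.06]
[0.17, -0.76, -0.06]
[0.23, -0.75, -0.06]
[0.29, -0.73, -0.06]
[0.35, -0.7, -0.06]
[0.4, -0.67, -0.06]
[0.46, -0.64, -0.06]
[0.51, -0.6, -0.06]
[0.55, -0.56, -0.06]
[0.59, -0.51, -0.06]
[0.63, -0.46, -0.06]
[0.67, -0.41, -0.06]
[0.7, -0.36, -0.06]
[0.72, -0.3, -0.06]
[0.74, -0.24, -0.06]
[0.76, -0.18, -0.06]
[0.77, -0.12, -0.06]
[0.78, -0.06, -0.06]
[0.78, 0.0, -0.06]
```

>>> arm_command(
  steps=[
    {"tx":0.05,"ty":-0.78,"tz":-0.06,"rx":0,"ry":0,"rz":-0.91,"claw":0.15},
    {"tx":0.11,"ty":-0.77,"tz":-0.06,"rx":0,"ry":0,"rz":-0.91,"claw":0.15},
    {"tx":0.17,"ty":-0.76,"tz":-0.06,"rx":0,"ry":0,"rz":-0.91,"claw":0.15},
    {"tx":0.23,"ty":-0.75,"tz":-0.06,"rx":0,"ry":0,"rz":-0.91,"claw":0.15},
    {"tx":0.29,"ty":-0.73,"tz":-0.06,"rx":0,"ry":0,"rz":-0.91,"claw":0.15},
    {"tx":0.35,"ty":-0.7,"tz":-0.06,"rx":0,"ry":0,"rz":-0.91,"claw":0.15},
    {"tx":0.4,"ty":-0.67,"tz":-0.06,"rx":0,"ry":0,"rz":-0.91,"claw":0.15},
    {"tx":0.46,"ty":-0.64,"tz":-0.06,"rx":0,"ry":0,"rz":-0.91,"claw":0.15},
    {"tx":0.51,"ty":-0.6,"tz":-0.06,"rx":0,"ry":0,"rz":-0.91,"claw":0.15},
    {"tx":0.55,"ty":-0.56,"tz":-0.06,"rx":0,"ry":0,"rz":-0.91,"claw":0.15},
  ],
)

```text
time_s: 9.32
ee_pos: [518.5, 68.3, 183.6]
orientation: [0.886, 0.464, 0.0, 0.0]
wrist_force: [-0.6, 0.3, 0.1]
width: 0.85
grip_force: 0.0
```

>>> arm_command(
  steps=[
    {"tx":0.59,"ty":-0.51,"tz":-0.06,"rx":0,"ry":0,"rz":-0.91,"claw":0.15},
    {"tx":0.63,"ty":-0.46,"tz":-0.06,"rx":0,"ry":0,"rz":-0.91,"claw":0.15},
    {"tx":0.67,"ty":-0.41,"tz":-0.06,"rx":0,"ry":0,"rz":-0.91,"claw":0.15},
    {"tx":0.7,"ty":-0.36,"tz":-0.06,"rx":0,"ry":0,"rz":-0.91,"claw":0.15},
    {"tx":0.72,"ty":-0.3,"tz":-0.06,"rx":0,"ry":0,"rz":-0.91,"claw":0.15},
    {"tx":0.74,"ty":-0.24,"tz":-0.06,"rx":0,"ry":0,"rz":-0.91,"claw":0.15},
    {"tx":0.76,"ty":-0.18,"tz":-0.06,"rx":0,"ry":0,"rz":-0.91,"claw":0.15},
    {"tx":0.77,"ty":-0.12,"tz":-0.06,"rx":0,"ry":0,"rz":-0.91,"claw":0.15},
    {"tx":0.78,"ty":-0.06,"tz":-0.06,"rx":0,"ry":0,"rz":-0.91,"claw":0.15},
    {"tx":0.78,"ty":0,"tz":-0.06,"rx":0,"ry":0,"rz":-0.91,"claw":0.15},
  ],
)

```text
time_s: 10.58
ee_pos: [498.3, 262.7, 198.7]
orientation: [0.637, 0.771, 0.0, 0.0]
wrist_force: [1.6, -0.3, -0.3]
width: 0.847
grip_force: 0.0
```

```bash
python3 - <<'E'
from h import *
s=arm.state(); cal=campose('wrist',s); p,d=vision.camera('wrist'); np.savez('w4.npz',p=p,d=d,P=cal[3]); save('w4',p)
print(s['ee_pos'],s['time_s'],s['dq'].round(3))
W3=cloud('wrist',d,cal); W=W3.reshape(-1,3)
print(todelta([500,262,200],10.7))
for q in ['rest','grip_center','clip_center']:
  for r in vision.masks_of('wrist',q)[:1]:
    m=r['mask']&(d>0); w=W3[m]; print(q,r['score'],m.sum(),np.percentile(w,[2,50,98],axis=0).round(0).tolist())
dark=(p.max(2)<60)&(W3[...,2]>50)&(W3[...,2]<70)&(W3[...,1]<335)
w=W3[dark]; 
n,l,st,c=cv2.connectedComponentsWithStats(dark.astype(np.uint8))
for i in range(1,n):
    if st[i,4]>150:
        w=W3[l==i]; print(st[i].tolist(),w.mean(0).round(1),np.percentile(w[:,2],[5,50,95]).round(1),cv2.minAreaRect(w[:,:2].astype(np.float32)))
E
```

```text
[498.32526217 262.6673008  198.66836823] 10.575 [ 0.273  0.107 -0.146  0.     0.038 -0.359]
{'units': array([-0.11,  0.06, -0.05]), 'tool_y_deg': np.float64(11.1), 'tilt': np.float64(0.08), 'rz_units': np.float64(0.08)}
rest 0.78 18278 [[449.0, 174.0, 6.0], [500.0, 271.0, 7.0], [556.0, 336.0, 46.0]]
grip_center 0.87 5093 [[466.0, 143.0, 25.0], [512.0, 244.0, 57.0], [527.0, 312.0, 61.0]]
clip_center 0.9 5126 [[466.0, 143.0, 25.0], [512.0, 243.0, 57.0], [528.0, 312.0, 61.0]]
[280, 155, 21, 49, 321] [469.3 294.2  56.5] [53.5 56.7 58.1] ((470.5436096191406, 291.2452087402344), (8.49227523803711, 35.22441101074219), 20.552471160888672)
[296, 205, 14, 59, 308] [487.8 246.8  56.3] [53.6 56.6 58. ] ((484.5591125488281, 253.15830993652344), (8.12529468536377, 44.08285903930664), 18.666780471801758)
[337, 216, 13, 48, 198] [516.5 252.3  56.3] [54.5 56.5 57.8] ((517.9212036132812, 255.40028381347656), (6.537960052490234, 36.97943115234375), 0.21627600491046906)
[526, 250, 24, 25, 172] [663.6 264.4  57. ] [50.6 56.  64.6] ((663.7493286132812, 264.40863037109375), (7.223188877105713, 23.31067657470703), 39.98847579956055)
```

View pics/w4.png

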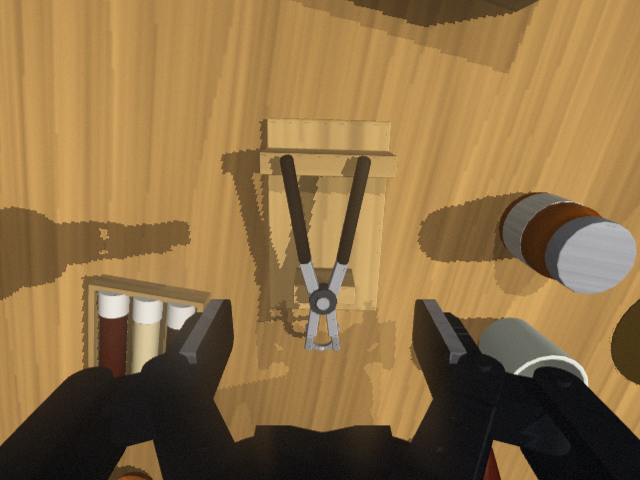

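```bash
python3 - <<'E'
from h import *
z=np.load('w4.npz'); f,cx,cy,_=campose('wrist'); cal=(f,cx,cy,z['P']); W3=cloud('wrist',z['d'],cal)
for u,v in [(322,301),(287,158),(364,158),(303,262),(345,262)]:
    print((u,v),ray(cal,u,v,58).round(1),W3[v-1:v+2,u-1:u+2].reshape(-1,3).mean(0).round(1))
A=ray(cal,322,301,60); B=(ray(cal,287,158,58)+ray(cal,364,158,58))/2
d=(A-B)[:2]; yaw=np.arctan2(d[1],d[0]); ax=np.array([np.cos(yaw),np.sin(yaw)]); print(np.degrees(yaw),np.hypot(*d))
# rest rect board top
m=(W3[...,2]>42)&(W3[...,2]<49)&(abs(W3[...,0]-500)<60)&(W3[...,1]>290)&(W3[...,1]<340); print('backbar',m.sum(),cv2.minAreaRect(W3[m][:,:2].astype(np.float32)))
b=(abs(W3[...,2]-8)<4)&(abs(W3[...,0]-500)<70)&(abs(W3[...,1]-255)<90); 
b=cv2.morphologyEx(b.astype(np.uint8),cv2.MORPH_OPEN,np.ones((5,5)))>0; print('board',b.sum(),cv2.minAreaRect(W3[b][:,:2].astype(np.float32)))
# sym axis: pliers pts z>52
m=(W3[...,2]>52)&(W3[...,2]<66)&(abs(W3[...,0]-500)<45)&(W3[...,1]>130)&(W3[...,1]<330); w=W3[m][:,:2]-A[:2]
t=w@ax; l=w@np.array([-ax[1],ax[0]])
for a in range(-120,60,10):
    k=(t>a)&(t<a+10)
    if k.sum(): print(a,k.sum(),np.percentile(l[k],[2,98]).round(1))
g=A[:2]-65*ax; print('grip',g, 'clip',A[:2]+37.6*ax)
print(todelta([*g,52],np.degrees(yaw)+90))
E
```

```text
(322, 301) [510.2 203.8  58. ] [509.9 205.2  60.8]
(287, 158) [466.2 306.6  58. ] [466.1 306.5  57.2]
(364, 158) [518.1 316.5  58. ] [518.3 316.3  56. ]
(303, 262) [490.2 233.   58. ] [490.2 232.6  57. ]
(345, 262) [521.1 238.9  58. ] [521.2 238.5  56.8]
-80.49181648801503 108.23869733972175
backbar 2561 ((495.673095703125, 302.2308044433594), (100.18133544921875, 23.322206497192383), 9.17284107208252)
board 13916 ((503.631591796875, 252.6085205078125), (100.22271728515625, 169.6726531982422), 9.15766716003418)
-110 359 [-31.   30.7]
-100 379 [-29.7  29.2]
-90 363 [-28.1  27.5]
-80 360 [-26.2  25.8]
-70 335 [-24.2  24.1]
-60 330 [-22.6  22.4]
-50 317 [-20.4  20.7]
-40 301 [-18.8  19.3]
-30 313 [-17.3  17.6]
-20 304 [-14.2  14.9]
-10 431 [-11.   11.5]
0 271 [-9.3 10.4]
10 215 [-9.9 11.3]
20 222 [-11.1  12.6]
30 168 [-12.2  13.8]
40 109 [-13.   14.9]
grip [499.2883876  268.91768902] clip [516.2367251  167.72720599]
{'units': array([0.27, 0.09, 5.85]), 'tool_y_deg': np.float64(10.6), 'tilt': np.float64(0.02), 'rz_units': np.float64(0.22)}
```

```bash
python3 - <<'E'
from h import *
z=np.load('w4.npz'); p=z['p'].astype(int); f,cx,cy,_=campose('wrist'); cal=(f,cx,cy,z['P']); W3=cloud('wrist',z['d'],cal)
A=np.array([509.9,205]); yaw=np.radians(-80.7); ax=np.array([np.cos(yaw),np.sin(yaw)]); n=np.array([-ax[1],ax[0]])
w=W3[...,:2]-A; t=w@ax; l=w@n; H=W3[...,2]
k=(H>51)&(H<66)&(abs(l)<40)&(t>-130)&(t<70); print('pliers t',t[k].min(),t[k].max())
dark=k&(p.max(2)<75); print('dark handle t',np.percentile(t[dark],[0,1,50,99,100]).round(1))
k=(abs(H-46)<2.5)&(abs(l)<55)&(abs(l)>34)&(t<-60)&(t>-140); print('bar t',np.percentile(t[k],[2,50,98]).round(1),k.sum())
k=(abs(H-46)<2.5)&(abs(l)<55)&(abs(l)>14)&(t>-40)&(t<40); print('fbar t',np.percentile(t[k],[2,50,98]).round(1) if k.any() else 0,k.sum())
k=(H>20)&(H<45)&(abs(l)<20)&(t>12)&(t<80); print('ring t',k.sum(),np.percentile(t[k],[1,50,99]).round(1),np.percentile(l[k],[1,99]),np.percentile(H[k],[2,50,98]))
k=(abs(H-8)<3)&(abs(l)<49)&(t>-160)&(t<70); print('board t',np.percentile(t[k],[.5,99.5]),np.percentile(l[k],[.5,99.5]))
# also scene, side ring
for nm in ['scene','side']:
    d=np.load(nm+'.npz')['d']; W=cloud(nm,d).reshape(-1,3); w=W[:,:2]-A; t=w@ax; l=w@n
    k=(W[:,2]>20)&(W[:,2]<45)&(abs(l)<20)&(t>14)&(t<80); print(nm,'ring',k.sum(),np.percentile(t[k],[1,50,99]).round(1),np.percentile(l[k],[1,50,99]).round(1))
E
```

```text
pliers t -109.70428493316741 47.947260295736484
dark handle t [-109.3 -107.9  -64.2    9.3   11.6]
bar t [-109.7 -102.1  -94.1] 974
fbar t [-6.   1.7  9.5] 485
ring t 155 [42.4 63.7 67.7] [-14.01079304  15.52519846] [21.52618208 24.68405437 28.60639514]
board t [-132.34474425   35.35399471] [-47.94883187  48.64991419]
scene ring 79 [44.  51.  69.1] [-13.2   5.5  16.5]
side ring 51 [43.1 46.4 69.4] [-14.5  -0.1  14.2]
```

```bash
python3 - <<'E'
from h import *
from scipy.optimize import least_squares
A=np.array([509.9,205]); yaw=np.radians(-80.7); ax=np.array([np.cos(yaw),np.sin(yaw)]); n=np.array([-ax[1],ax[0]])
for nm in ['w4','w1','scene','side']:
    z=np.load(nm+'.npz'); 
    if nm=='w4': f,cx,cy,_=campose('wrist'); cal=(f,cx,cy,z['P'])
    elif nm=='w1':
        f,cx,cy,_=campose('wrist'); 
        c=vision.get_calibration('wrist'); T=np.eye(4); T[:3,:3]=R.from_quat([.997,.078,0,0]).as_matrix(); T[:3,3]=[536.7,-128.4,250.3]; cal=(f,cx,cy,T@c['mount'])
    else: cal=campose(nm)
    W=cloud(nm,z['d'],cal).reshape(-1,3); w=W[:,:2]-A; t=w@ax; l=w@n
    k=(W[:,2]>19)&(W[:,2]<30)&(abs(l)<20)&(t>14)&(t<80)
    if k.sum()<10: print(nm,'few'); continue
    r=least_squares(lambda x:np.hypot(t[k]-x[0],l[k]-x[1])-x[2],[50,0,13],loss='soft_l1').x
    print(nm,k.sum(),r.round(1))
    if nm!='scene': 
        i=np.argsort(l[k])[::max(1,k.sum()//25)]; print(np.c_[t[k],l[k],W[k,2]][i].round(0).astype(int).tolist())
E
```

```text
w4 152 [49.6  0.9 15.3]
[[44, -14, 23], [43, -13, 24], [43, -12, 23], [61, -7, 24], [61, -6, 24], [66, -6, 26], [66, -5, 24], [65, -4, 26], [65, -3, 24], [64, -2, 25], [64, -1, 25], [63, 0, 26], [64, 1, 25], [64, 2, 25], [65, 3, 26], [64, 4, 25], [65, 4, 26], [64, 5, 25], [63, 6, 25], [62, 7, 24], [66, 7, 25], [65, 8, 25], [61, 9, 21], [62, 10, 26], [43, 15, 22], [46, 16, 24]]
w1 452 [55.7  1.  13. ]
[[48, -15, 24], [57, -13, 24], [54, -12, 24], [50, -11, 28], [49, -11, 26], [62, -10, 26], [50, -9, 29], [50, -8, 22], [47, -7, 22], [63, -5, 24], [67, -3, 25], [69, -1, 26], [68, 1, 25], [66, 3, 25], [69, 5, 25], [68, 7, 21], [48, 9, 22], [66, 10, 22], [48, 11, 27], [56, 11, 26], [51, 12, 25], [63, 13, 25], [62, 14, 21], [57, 14, 26], [48, 15, 25], [48, 16, 26]]
scene 55 [54.5  1.1 13.1]
side 36 [51.6 -0.5 14.8]
[[47, -14, 27], [46, -14, 25], [45, -14, 22], [43, -14, 26], [46, -13, 26], [43, -13, 30], [69, -5, 26], [66, -5, 26], [68, -3, 27], [67, -3, 26], [64, -3, 25], [66, -3, 22], [68, -2, 27], [67, -2, 26], [64, -2, 26], [65, -2, 23], [69, 0, 26], [65, 0, 27], [65, 0, 25], [65, 0, 23], [69, 2, 26], [66, 2, 26], [65, 2, 25], [64, 2, 24], [70, 3, 25], [67, 3, 26], [45, 12, 30], [44, 12, 28], [44, 12, 26], [43, 12, 25], [45, 12, 21], [47, 13, 28], [45, 13, 27], [44, 13, 26], [45, 13, 24], [47, 15, 26]]
```

```bash
python3 - <<'E'
from h import *
M=np.array(vision.get_calibration('wrist')['mount']); f,cx,cy,_=campose('wrist')
for nm in ['w1','w2','w3','w4']:
    d=np.load(nm+'.npz')['d']; T=cloud('wrist',d,(f,cx,cy,M))
    m=(abs(T[...,1])<70)&(abs(T[...,0])<14)&(T[...,2]<45)&(d>0)&(abs(T[...,1])>15)
    z=T[m]; i=z[:,2]>z[:,2].max()-3
    if nm=='w2': 
        print([ (np.round(np.percentile(z[k,2],[50,95,99.5]),1), k.sum()) for k in [(abs(z[:,1])>30)&(z[:,1]<0)&(z[:,2]<30),(abs(z[:,1])>30)&(z[:,1]>0)&(z[:,2]<30)]])
    print(nm,len(z),np.percentile(z[:,2],[50,90,99,100]).round(1),z[i].mean(0).round(1))
E
```

```text
w1 34844 [-46.5 -13.9   2.4   7.2] [0.2 1.3 5.3]
[(array([-42.1,  25. ,  26.7]), np.int64(18017)), (array([-41.3,  25.2,  26.9]), np.int64(19016))]
w2 43393 [-40.1  -3.2  26.3  44.9] [  7.2 -63.7  44.8]
w3 37021 [-44.7 -13.5   5.1  10.5] [-0.1  3.9  8.8]
w4 37484 [-43.8 -13.1   6.2  12.1] [-0.1  1.3 10.2]
```

```bash
python3 - <<'E'
from h import *
print(todelta([499.7,267.2,52],9.3), arm.state()['ee_pos'])
z=np.load('w3.npz'); c=vision.get_calibration('wrist'); f,cx,cy,_=campose('wrist')
T=np.eye(4); T[:3,:3]=R.from_quat([.9965,.084,0,0]).as_matrix(); T[:3,3]=[539.25,-127.02,169.58]
W=cloud('w',z['d'],(f,cx,cy,T@c['mount'])).reshape(-1,3); q=W[:,:2]-[566,-122.2]; a=np.radians(10)
x=q@[np.cos(a),np.sin(a)]; y=q@[-np.sin(a),np.cos(a)]
for lo,hi in [(43.5,47),(47,52),(52,55.5),(55.5,59)]:
    k=(W[:,2]>lo)&(W[:,2]<hi)&(abs(x)<42)&(abs(y)<40); 
    for xa in [(-38,-20),(20,40)]:
        kk=k&(x>xa[0])&(x<xa[1]); print(lo,xa,kk.sum(),y[kk].min().round(1) if kk.any() else '',y[kk].max().round(1) if kk.any() else '')
E
```

```text
{'units': array([0.2 , 0.09, 5.85]), 'tool_y_deg': np.float64(10.6), 'tilt': np.float64(0.02), 'rz_units': np.float64(0.27)} [498.37271188 261.86311027 198.19513182]
43.5 (-38, -20) 0  
43.5 (20, 40) 40 -25.2 22.8
47 (-38, -20) 0  
47 (20, 40) 121 -27.3 20.5
52 (-38, -20) 241 -25.3 22.7
52 (20, 40) 361 -26.7 22.8
55.5 (-38, -20) 1646 -25.3 22.8
55.5 (20, 40) 1941 -24.9 23.2
```

```bash
python3 - <<'E'
from h import *
p=np.load('w3.npz')['p']; c=p[125:265,270:380]
save('w3z',cv2.resize(c,None,fx=4.2,fy=4.2,interpolation=cv2.INTER_NEAREST))
E
```

```text
(no output)
```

View pics/w3z.png

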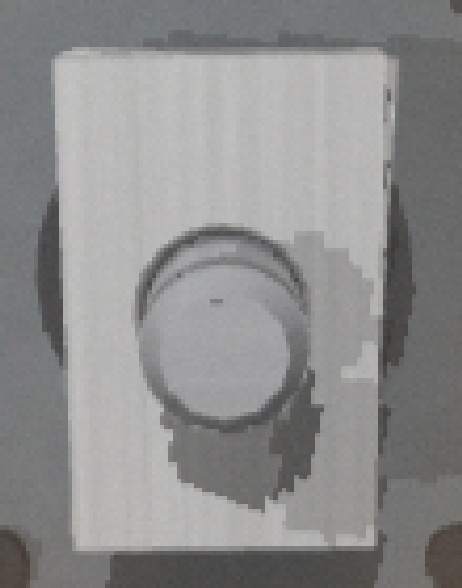

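```bash
python3 - <<'E'
from h import *
s=arm.state(); D=np.array([593,-117.4,170])-s['ee_pos']; Rm=R.from_quat(s['orientation']); n=20
for i in range(n):
    r=Rm*R.from_rotvec([0,0,np.radians(4.51)*i]); print((r.inv().apply(D/n)/25).round(2).tolist())
E
```

```text
[-0.78, 0.05, 0.06]
[-0.77, 0.11, 0.06]
[-0.76, 0.17, 0.06]
[-0.75, 0.23, 0.06]
[-0.73, 0.29, 0.06]
[-0.7, 0.34, 0.06]
[-0.67, 0.4, 0.06]
[-0.64, 0.45, 0.06]
[-0.6, 0.5, 0.06]
[-0.56, 0.54, 0.06]
[-0.52, 0.59, 0.06]
[-0.47, 0.62, 0.06]
[-0.42, 0.66, 0.06]
[-0.37, 0.69, 0.06]
[-0.31, 0.72, 0.06]
[-0.25, 0.74, 0.06]
[-0.2, 0.76, 0.06]
[-0.14, 0.77, 0.06]
[-0.07, 0.78, 0.06]
[-0.01, 0.78, 0.06]
```

>>> arm_command(
  steps=[
    {"tx":-0.78,"ty":0.05,"tz":0.06,"rx":0,"ry":0,"rz":0.9,"claw":0.1},
    {"tx":-0.77,"ty":0.11,"tz":0.06,"rx":0,"ry":0,"rz":0.9,"claw":0.1},
    {"tx":-0.76,"ty":0.17,"tz":0.06,"rx":0,"ry":0,"rz":0.9,"claw":0.1},
    {"tx":-0.75,"ty":0.23,"tz":0.06,"rx":0,"ry":0,"rz":0.9,"claw":0.1},
    {"tx":-0.73,"ty":0.29,"tz":0.06,"rx":0,"ry":0,"rz":0.9,"claw":0.1},
    {"tx":-0.7,"ty":0.34,"tz":0.06,"rx":0,"ry":0,"rz":0.9,"claw":0.1},
    {"tx":-0.67,"ty":0.4,"tz":0.06,"rx":0,"ry":0,"rz":0.9,"claw":0.1},
    {"tx":-0.64,"ty":0.45,"tz":0.06,"rx":0,"ry":0,"rz":0.9,"claw":0.1},
    {"tx":-0.6,"ty":0.5,"tz":0.06,"rx":0,"ry":0,"rz":0.9,"claw":0.1},
    {"tx":-0.56,"ty":0.54,"tz":0.06,"rx":0,"ry":0,"rz":0.9,"claw":0.1},
  ],
)

```text
time_s: 12.02
ee_pos: [546.6, 71.3, 183.0]
orientation: [0.885, 0.465, 0.0, 0.0]
wrist_force: [-0.4, -0.1, 0.2]
width: 0.902
grip_force: 0.0
```

>>> arm_command(
  steps=[
    {"tx":-0.52,"ty":0.59,"tz":0.06,"rx":0,"ry":0,"rz":0.9,"claw":0.1},
    {"tx":-0.47,"ty":0.62,"tz":0.06,"rx":0,"ry":0,"rz":0.9,"claw":0.1},
    {"tx":-0.42,"ty":0.66,"tz":0.06,"rx":0,"ry":0,"rz":0.9,"claw":0.1},
    {"tx":-0.37,"ty":0.69,"tz":0.06,"rx":0,"ry":0,"rz":0.9,"claw":0.1},
    {"tx":-0.31,"ty":0.72,"tz":0.06,"rx":0,"ry":0,"rz":0.9,"claw":0.1},
    {"tx":-0.25,"ty":0.74,"tz":0.06,"rx":0,"ry":0,"rz":0.9,"claw":0.1},
    {"tx":-0.2,"ty":0.76,"tz":0.06,"rx":0,"ry":0,"rz":0.9,"claw":0.1},
    {"tx":-0.14,"ty":0.77,"tz":0.06,"rx":0,"ry":0,"rz":0.9,"claw":0.1},
    {"tx":-0.07,"ty":0.78,"tz":0.06,"rx":0,"ry":0,"rz":0.9,"claw":0.1},
    {"tx":-0.01,"ty":0.78,"tz":0.06,"rx":0,"ry":0,"rz":0.9,"claw":0.1},
  ],
)

```text
time_s: 13.28
ee_pos: [594.4, -118.4, 168.0]
orientation: [0.996, 0.091, -0.0, 0.0]
wrist_force: [1.0, -0.2, 0.0]
width: 0.901
grip_force: 0.0
```

```bash
python3 - <<'E'
from h import *
vision.camera('side')
s=arm.state(); print(s['ee_pos'],s['time_s'],todelta([593,-117.4,50],100.4,s))
E
```

```text
[ 594.70136969 -120.2757307   167.64985067] 13.325 {'units': array([-0.05, -0.13,  4.71]), 'tool_y_deg': np.float64(-79.9), 'tilt': np.float64(0.05), 'rz_units': np.float64(-0.06)}
```

>>> arm_command(
  steps=[
    {"tx":-0.05,"ty":-0.13,"tz":0.9,"rx":0,"ry":0,"rz":-0.06,"claw":0.1},
    {"tx":0,"ty":0,"tz":1,"rx":0,"ry":0,"rz":0,"claw":0.1},
    {"tx":0,"ty":0,"tz":1,"rx":0,"ry":0,"rz":0,"claw":0.1},
    {"tx":0,"ty":0,"tz":1,"rx":0,"ry":0,"rz":0,"claw":0.1},
    {"tx":0,"ty":0,"tz":0.5,"rx":0,"ry":0,"rz":0,"claw":0.2},
    {"tx":0,"ty":0,"tz":0.3,"rx":0,"ry":0,"rz":0,"claw":0.3},
    {"tx":0,"ty":0,"tz":0,"rx":0,"ry":0,"rz":0,"claw":0.4},
    {"tx":0,"ty":0,"tz":0,"rx":0,"ry":0,"rz":0,"claw":0.7},
    {"tx":0,"ty":0,"tz":0,"rx":0,"ry":0,"rz":0,"claw":0.8},
    {"tx":0,"ty":0,"tz":0,"rx":0,"ry":0,"rz":0,"claw":0.8},
  ],
  grip_force=40,
)

```text
time_s: 14.58
ee_pos: [593.6, -114.6, 51.4]
orientation: [0.995, 0.096, 0.001, 0.001]
wrist_force: [4.2, -5.6, -3.2]
width: 0.559
grip_force: 41.4
```

>>> arm_command(
  steps=[
    {"tx":0,"ty":0,"tz":0,"rx":0,"ry":0,"rz":0,"claw":0.8},
    {"tx":0,"ty":0,"tz":0,"rx":0,"ry":0,"rz":0,"claw":0.8},
  ],
  grip_force=60,
)

```text
time_s: 14.82
ee_pos: [593.6, -114.6, 51.4]
orientation: [0.995, 0.096, 0.001, 0.001]
wrist_force: [3.0, -4.4, -2.2]
width: 0.557
grip_force: 61.4
```

>>> arm_command(
  steps=[
    {"tx":0,"ty":-0.06,"tz":0,"rx":0,"ry":0,"rz":-0.05,"claw":0.8},
    {"tx":0,"ty":0,"tz":0,"rx":0,"ry":0,"rz":0,"claw":0.8},
    {"tx":0,"ty":0,"tz":0,"rx":0,"ry":0,"rz":0,"claw":0.8},
  ],
)

```text
time_s: 15.2
ee_pos: [593.5, -114.2, 51.6]
orientation: [0.995, 0.098, 0.001, 0.002]
wrist_force: [4.8, -14.8, -4.0]
width: 0.55
grip_force: 62.3
```

>>> arm_command(
  steps=[
    {"tx":0,"ty":0.09,"tz":0,"rx":0,"ry":0,"rz":0.05,"claw":0.8},
    {"tx":0,"ty":0,"tz":0,"rx":0,"ry":0,"rz":0,"claw":0.8},
    {"tx":0,"ty":0,"tz":0,"rx":0,"ry":0,"rz":0,"claw":0.8},
  ],
  grip_force=20,
)

```text
time_s: 15.58
ee_pos: [593.6, -115.0, 51.2]
orientation: [0.995, 0.096, 0.001, 0.001]
wrist_force: [3.0, -5.1, 3.9]
width: 0.555
grip_force: 61.9
```

```bash
python3 - <<'E'
from h import *
s=arm.state(); print(s['wrist_force'],s['torque'],s['width'],s['grip_force'],s['ee_pos'],np.degrees(R.from_quat(s['orientation']).as_rotvec()))
E
```

```text
[ 2.96941624 -5.09053588  3.93442975] [-0.7685936  -0.45904819  0.1404581 ] 0.5549197459813102 61.877342637162656 [ 593.58588483 -115.03992813   51.1857746 ] [1.79113433e+02 1.72179498e+01 1.45063859e-01]
```

>>> arm_command(
  steps=[
    {"tx":0,"ty":0.03,"tz":0,"rx":0,"ry":0,"rz":0,"claw":0.3},
    {"tx":0,"ty":0,"tz":0,"rx":0,"ry":0,"rz":0,"claw":0.1},
    {"tx":0,"ty":0,"tz":-0.5,"rx":0,"ry":0,"rz":0,"claw":0.1},
    {"tx":0,"ty":0,"tz":-1,"rx":0,"ry":0,"rz":0,"claw":0.1},
    {"tx":-0.7,"ty":0,"tz":-1,"rx":0,"ry":0,"rz":0,"claw":0.1},
    {"tx":-0.7,"ty":0,"tz":-1,"rx":0,"ry":0,"rz":0,"claw":0.1},
    {"tx":-0.7,"ty":0,"tz":-1,"rx":0,"ry":0,"rz":0,"claw":0.1},
    {"tx":0,"ty":0,"tz":0,"rx":0,"ry":0,"rz":0,"claw":0.1},
  ],
)

```text
time_s: 16.58
ee_pos: [541.7, -125.7, 165.6]
orientation: [0.995, 0.095, 0.002, 0.001]
wrist_force: [0.0, -0.4, -1.1]
width: 0.904
grip_force: 0.0
```

```bash
python3 - <<'E'
from h import *
s=arm.state(); cal=campose('wrist',s); p,d=vision.camera('wrist'); np.savez('w5.npz',p=p,d=d,P=cal[3])
print(s['ee_pos'],s['time_s'],s['dq'].round(3))
W=cloud('wrist',d,cal).reshape(-1,3); m=(abs(W[:,0]-565)<70)&(abs(W[:,1]+122)<70)
for lo,hi in [(76,86),(54.5,60)]:
    b=W[m&(W[:,2]>lo)&(W[:,2]<hi)]; rr=cv2.minAreaRect(b[:,:2].astype(np.float32)); print(lo,len(b),rr)
c0=np.array(rr[0]); a=np.radians(rr[2] if rr[2]<45 else rr[2]-90); q=W[:,:2]-c0; x=q@[np.cos(a),np.sin(a)]; y=q@[-np.sin(a),np.cos(a)]
for lo,hi in [(43.5,47),(47,52),(52,55.5),(55.5,59)]:
    k=(W[:,2]>lo)&(W[:,2]<hi)&(abs(x)<44)&(abs(y)<40)
    for xa in [(-44,-18),(18,44)]:
        kk=k&(x>xa[0])&(x<xa[1]); print(lo,xa,kk.sum(),np.r_[y[kk].min(),y[kk].max(),x[kk].min(),x[kk].max()].round(1) if kk.any() else '')
u,v=map(int,proj(cal,[566,-122,57])); c=p[max(v-75,0):v+75,u-65:u+65]; save('w5',cv2.resize(c,None,fx=4,fy=4,interpolation=cv2.INTER_NEAREST))
E
```

```text
[ 541.71526109 -125.74148679  165.59392708] 16.575 [ 0.01   0.048  0.014  0.003 -0.035  0.009]
76 1324 ((566.2346801757812, -122.50425720214844), (23.608007431030273, 23.184907913208008), 9.535894393920898)
54.5 7549 ((565.7862548828125, -122.87359619140625), (76.49166870117188, 48.13066482543945), 16.396053314208984)
43.5 (-44, -18) 0 
43.5 (18, 44) 48 [-21.7  23.5  37.7  38.5]
47 (-44, -18) 33 [ 24.5  25.4 -37.6 -18. ]
47 (18, 44) 26 [-21.8  23.7  37.8  38.3]
52 (-44, -18) 218 [-23.5  24.5 -38.2 -18. ]
52 (18, 44) 340 [-24.1  24.   18.1  38.2]
55.5 (-44, -18) 1882 [-24.   24.  -38.1 -18. ]
55.5 (18, 44) 2351 [-24.   24.   18.   38.2]
```

View pics/w5.png

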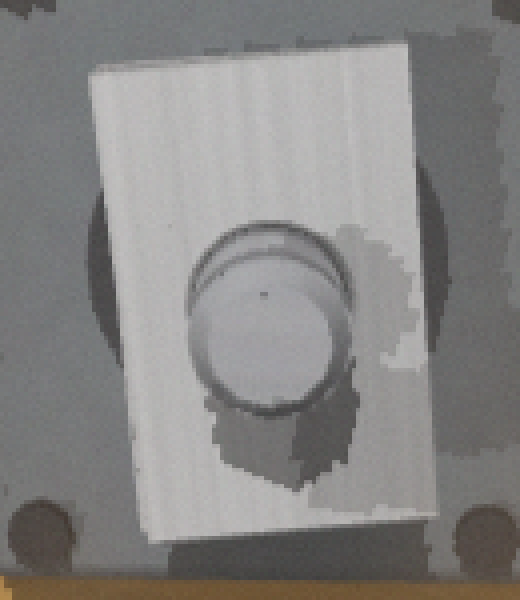

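```bash
python3 - <<'E'
from h import *
s=arm.state(); T=[499.7,267.2,160]; o=todelta(T,9.3,s); print(o)
tot=o['rz_units']; tot=tot-36 if tot>0 else tot
D=np.array(T)-s['ee_pos']; Rm=R.from_quat(s['orientation']); n=20; print(tot/n)
for i in range(n):
    r=Rm*R.from_rotvec([0,0,np.radians(5*tot/n)*i]); print((r.inv().apply(D/n)/25).round(2).tolist())
E
```

```text
{'units': array([  1.33, -15.74,   0.15]), 'tool_y_deg': np.float64(-79.0), 'tilt': np.float64(0.12), 'rz_units': np.float64(-17.67)}
-0.8835000000000001
[0.07, -0.79, 0.01]
[0.13, -0.78, 0.01]
[0.19, -0.77, 0.01]
[0.25, -0.75, 0.01]
[0.3, -0.73, 0.01]
[0.36, -0.7, 0.01]
[0.41, -0.67, 0.01]
[0.46, -0.64, 0.01]
[0.51, -0.6, 0.01]
[0.55, -0.56, 0.01]
[0.6, -0.52, 0.01]
[0.63, -0.47, 0.01]
[0.67, -0.42, 0.01]
[0.7, -0.37, 0.01]
[0.73, -0.31, 0.01]
[0.75, -0.26, 0.01]
[0.76, -0.2, 0.01]
[0.78, -0.14, 0.01]
[0.79, -0.08, 0.01]
[0.79, -0.02, 0.01]
```

>>> arm_command(
  steps=[
    {"tx":0.07,"ty":-0.79,"tz":0,"rx":0,"ry":0,"rz":-0.88,"claw":0.15},
    {"tx":0.13,"ty":-0.78,"tz":0,"rx":0,"ry":0,"rz":-0.88,"claw":0.15},
    {"tx":0.19,"ty":-0.77,"tz":0,"rx":0,"ry":0,"rz":-0.88,"claw":0.15},
    {"tx":0.25,"ty":-0.75,"tz":0,"rx":0,"ry":0,"rz":-0.88,"claw":0.15},
    {"tx":0.3,"ty":-0.73,"tz":0,"rx":0,"ry":0,"rz":-0.88,"claw":0.15},
    {"tx":0.36,"ty":-0.7,"tz":0,"rx":0,"ry":0,"rz":-0.88,"claw":0.15},
    {"tx":0.41,"ty":-0.67,"tz":0,"rx":0,"ry":0,"rz":-0.88,"claw":0.15},
    {"tx":0.46,"ty":-0.64,"tz":0,"rx":0,"ry":0,"rz":-0.88,"claw":0.15},
    {"tx":0.51,"ty":-0.6,"tz":0,"rx":0,"ry":0,"rz":-0.88,"claw":0.15},
    {"tx":0.55,"ty":-0.56,"tz":0,"rx":0,"ry":0,"rz":-0.88,"claw":0.15},
  ],
)

```text
time_s: 17.88
ee_pos: [521.1, 71.7, 161.9]
orientation: [0.886, 0.463, -0.001, -0.0]
wrist_force: [0.4, -0.9, 0.1]
width: 0.849
grip_force: 0.0
```

>>> arm_command(
  steps=[
    {"tx":0.6,"ty":-0.52,"tz":0,"rx":0,"ry":0,"rz":-0.88,"claw":0.15},
    {"tx":0.63,"ty":-0.47,"tz":0,"rx":0,"ry":0,"rz":-0.88,"claw":0.15},
    {"tx":0.67,"ty":-0.42,"tz":0,"rx":0,"ry":0,"rz":-0.88,"claw":0.15},
    {"tx":0.7,"ty":-0.37,"tz":0,"rx":0,"ry":0,"rz":-0.88,"claw":0.15},
    {"tx":0.73,"ty":-0.31,"tz":0,"rx":0,"ry":0,"rz":-0.88,"claw":0.15},
    {"tx":0.75,"ty":-0.26,"tz":0,"rx":0,"ry":0,"rz":-0.88,"claw":0.15},
    {"tx":0.76,"ty":-0.2,"tz":0,"rx":0,"ry":0,"rz":-0.88,"claw":0.15},
    {"tx":0.78,"ty":-0.14,"tz":0,"rx":0,"ry":0,"rz":-0.88,"claw":0.15},
    {"tx":0.79,"ty":-0.08,"tz":0,"rx":0,"ry":0,"rz":-0.9,"claw":0.15},
    {"tx":0.79,"ty":-0.02,"tz":0,"rx":0,"ry":0,"rz":-0.9,"claw":0.15},
  ],
)

```text
time_s: 19.12
ee_pos: [500.4, 268.5, 161.9]
orientation: [0.647, 0.762, -0.001, -0.0]
wrist_force: [0.1, -0.0, 0.1]
width: 0.851
grip_force: 0.0
```

>>> arm_command(
  steps=[
    {"tx":0,"ty":0,"tz":0.5,"rx":0,"ry":0,"rz":0,"claw":0.15},
    {"tx":0,"ty":0,"tz":0.5,"rx":0,"ry":0,"rz":0,"claw":0.2},
    {"tx":0,"ty":0,"tz":0.3,"rx":0,"ry":0,"rz":0,"claw":0.2},
    {"tx":0,"ty":0,"tz":0,"rx":0,"ry":0,"rz":0,"claw":0.2},
  ],
)

```text
time_s: 19.62
ee_pos: [500.5, 267.0, 129.5]
orientation: [0.649, 0.761, -0.001, -0.0]
wrist_force: [-0.3, 0.8, 0.4]
width: 0.798
grip_force: 0.0
```

```bash
python3 - <<'E'
from h import *
s=arm.state(); cal=campose('wrist',s); p,d=vision.camera('wrist'); np.savez('w6.npz',p=p,d=d,P=cal[3])
print(s['ee_pos'],s['time_s'],s['dq'].round(3))
W3=cloud('wrist',d,cal)
yaw=np.radians(-80.7); ax=np.array([np.cos(yaw),np.sin(yaw)]); n=np.array([-ax[1],ax[0]]); A=np.array([509.9,205])+2*ax
w=W3[...,:2]-A; t=w@ax; l=w@n; H=W3[...,2]
k=(H>51)&(H<64)&(abs(l)<36)&(t>-140)&(t<-30)
for a in range(-118,-30,8):
    kk=k&(t>a)&(t<a+8)
    if kk.sum(): print(a,kk.sum(),np.r_[l[kk].min(),l[kk].max(),l[kk].min()/2+l[kk].max()/2].round(1),np.median(H[kk]).round(1))
print('end t',t[k].min())
g=A-65*ax
print(todelta([*g,52],9.3,s))
E
```

```text
[500.45414331 266.98402664 129.49699754] 19.625 [ 0.003 -0.011 -0.019  0.     0.011 -0.   ]
-118 90 [-30.1  30.4   0.1] 55.1
-110 551 [-32.4  31.   -0.7] 56.6
-102 526 [-31.1  30.1  -0.5] 56.7
-94 508 [-29.8  28.8  -0.5] 56.8
-86 496 [-28.1  27.5  -0.3] 56.7
-78 472 [-26.7  26.2  -0.3] 56.7
-70 463 [-25.5  24.7  -0.4] 56.7
-62 441 [-23.7  23.9   0.1] 56.6
-54 427 [-22.2  22.5   0.2] 56.7
-46 413 [-20.9  20.9   0. ] 56.7
-38 384 [-19.2  19.3   0.1] 56.5
end t -111.60729747927817
{'units': array([ 0.01, -0.02,  3.1 ]), 'tool_y_deg': np.float64(9.1), 'tilt': np.float64(0.08), 'rz_units': np.float64(-0.04)}
```

>>> arm_command(
  steps=[
    {"tx":0,"ty":0,"tz":0.8,"rx":0,"ry":0,"rz":0,"claw":0.2},
    {"tx":0,"ty":0,"tz":0.8,"rx":0,"ry":0,"rz":0,"claw":0.2},
    {"tx":0,"ty":0,"tz":0.8,"rx":0,"ry":0,"rz":0,"claw":0.2},
    {"tx":0,"ty":0,"tz":0.5,"rx":0,"ry":0,"rz":0,"claw":0.25},
    {"tx":0,"ty":0,"tz":0.3,"rx":0,"ry":0,"rz":0,"claw":0.3},
    {"tx":0,"ty":0,"tz":0,"rx":0,"ry":0,"rz":0,"claw":0.4},
    {"tx":0,"ty":0,"tz":0,"rx":0,"ry":0,"rz":0,"claw":0.45},
  ],
  grip_force=60,
)

```text
time_s: 20.55
ee_pos: [500.9, 267.7, 51.0]
orientation: [0.648, 0.761, 0.0, 0.0]
wrist_force: [-0.1, 0.3, 0.7]
width: 0.552
grip_force: 3.2
```

>>> arm_command(
  steps=[
    {"tx":0,"ty":0,"tz":-0.03,"rx":0,"ry":0,"rz":0,"claw":0.5},
    {"tx":0,"ty":0,"tz":-0.03,"rx":0,"ry":0,"rz":0,"claw":0.57},
    {"tx":0,"ty":0,"tz":-0.03,"rx":0,"ry":0,"rz":0,"claw":0.64},
    {"tx":0,"ty":0,"tz":-0.02,"rx":0,"ry":0,"rz":0,"claw":0.7},
    {"tx":0,"ty":0,"tz":0,"rx":0,"ry":0,"rz":0,"claw":0.85},
    {"tx":0,"ty":0,"tz":0,"rx":0,"ry":0,"rz":0,"claw":0.95},
    {"tx":0,"ty":0,"tz":0,"rx":0,"ry":0,"rz":0,"claw":1},
    {"tx":0,"ty":0,"tz":0,"rx":0,"ry":0,"rz":0,"claw":1},
  ],
  grip_force=60,
)

```text
time_s: 21.55
ee_pos: [500.6, 267.6, 53.3]
orientation: [0.648, 0.761, 0.0, -0.0]
wrist_force: [-3.0, 1.2, 6.0]
width: 0.252
grip_force: 58.9
```

```bash
cat > pl.py <<'E'
from h import *
def look(yawdeg,A,hz):
    s=arm.state(); cal=campose('wrist',s); p,d=vision.camera('wrist'); W3=cloud('wrist',d,cal)
    yaw=np.radians(yawdeg); ax=np.array([np.cos(yaw),np.sin(yaw)]); n=np.array([-ax[1],ax[0]])
    w=W3[...,:2]-A; t=w@ax; l=w@n; H=W3[...,2]
    k=(H>hz-9)&(H<hz+9)&(abs(l)<36)&(t>-125)&(t<-70)
    for a in range(-122,-76,6):
        kk=k&(t>a)&(t<a+6)
        if kk.sum()>5: print(a,kk.sum(),np.r_[l[kk].min(),l[kk].max()].round(1),np.percentile(H[kk],[10,50,90]).round(1))
    print('end t',np.sort(t[k])[:3].round(1)); return p,d
E
python3 - <<'E'
from pl import *
yaw=np.radians(-80.7); A=np.array([509.9,205])+2*np.array([np.cos(yaw),np.sin(yaw)])
p,d=look(-80.7,A,58); save('w7',p)
s=arm.state(); print(s['width'],s['grip_force'],s['wrist_force'])
E
```

```text
-116 283 [-7.5 12.6] [49.8 53.8 55.9]
-110 992 [-8.3 13.6] [54.7 56.6 57.7]
-104 885 [-8.4 13.5] [55.3 56.8 57.8]
-98 864 [-8.9 13.8] [55.1 56.8 57.7]
-92 815 [-9.1 13.5] [55.2 56.8 57.7]
-86 803 [-9.3 13.7] [55.2 56.8 57.7]
-80 1705 [-15.7  19.6] [53.1 57.2 64.2]
end t [-111.4 -111.3 -111.3]
0.2568160100701087 58.85106682777405 [-2.70256327  1.32643011  5.45420565]
```

>>> arm_command(
  steps=[
    {"tx":0,"ty":0,"tz":-0.2,"rx":0,"ry":0,"rz":0,"claw":1},
    {"tx":0,"ty":0,"tz":-0.5,"rx":0,"ry":0,"rz":0,"claw":1},
    {"tx":0,"ty":0,"tz":-0.8,"rx":0,"ry":0,"rz":0,"claw":1},
    {"tx":0,"ty":0,"tz":-0.8,"rx":0,"ry":0,"rz":0,"claw":1},
    {"tx":0,"ty":0,"tz":-0.6,"rx":0,"ry":0,"rz":0,"claw":1},
    {"tx":0,"ty":0,"tz":-0.4,"rx":0,"ry":0,"rz":0,"claw":1},
    {"tx":0,"ty":0,"tz":0,"rx":0,"ry":0,"rz":0,"claw":1},
    {"tx":0,"ty":0,"tz":0,"rx":0,"ry":0,"rz":0,"claw":1},
  ],
)

```text
time_s: 22.6
ee_pos: [500.4, 267.5, 134.9]
orientation: [0.648, 0.761, -0.0, -0.0]
wrist_force: [-0.4, 0.4, -2.1]
width: 0.259
grip_force: 58.6
```

```bash
cat >> pl.py <<'E'
def ringview(names=('scene','side'),save_=None):
    s=arm.state(); Rm=R.from_quat(s['orientation']).as_matrix(); tcp=np.array(s['ee_pos'])
    for nm in names:
        p,d=vision.camera(nm); 
        if save_: np.savez(f'{save_}_{nm}.npz',p=p,d=d)
        W=cloud(nm,d).reshape(-1,3); Q=(W-tcp)@Rm; Q[:,0]*=-1  # x to nose, y tool y, z down
        k=(Q[:,0]>70)&(Q[:,0]<145)&(abs(Q[:,1])<40)&(Q[:,2]<45)&(Q[:,2]>-20)
        q=Q[k]; print(nm,k.sum())
        for lo,hi in [(-16,-8),(-8,0),(0,8),(8,16),(16,22),(22,34)]:
            c=q[(q[:,2]>lo)&(q[:,2]<=hi)]
            if len(c)>3: print('  down',lo,hi,len(c),'x',np.percentile(c[:,0],[2,50,98]).round(1),'y',np.percentile(c[:,1],[2,50,98]).round(1))
        c=q[(q[:,2]>22)]
        if len(c)>8: print(c[np.argsort(c[:,0])][::max(1,len(c)//24)].round(0).astype(int).tolist())
    return s
E
python3 - <<'E'
from pl import *
s=ringview(save_='r1'); print(s['ee_pos'],s['time_s'],s['width'],s['grip_force'],s['wrist_force'])
for nm,c in [('scene',(130,90)),('side',(110,130))]:
    u,v=map(int,proj(campose(nm),[516,165,100])); p=np.load(f'r1_{nm}.npz')['p']; x=cv2.resize(p[v-45:v+45,u-60:u+60],None,fx=5,fy=5,interpolation=cv2.INTER_CUBIC); save('r_'+nm,x)
a=cv2.imread('pics/r_scene.png');b=cv2.imread('pics/r_side.png'); cv2.imwrite('pics/r1.png',cv2.resize(np.vstack([a,b]),None,fx=.66,fy=.66))
E
```

```text
scene 255
  down -8 0 94 x [ 71.2  85.3 113.4] y [-18.8   1.5  20.3]
  down 0 8 74 x [ 72.3  95.5 113. ] y [-22.3  -7.5  20.3]
  down 8 16 13 x [108.6 111.3 114.3] y [-20.6  16.9  22. ]
  down 16 22 11 x [108.5 110.6 114.5] y [-21.8  18.1  20.9]
  down 22 34 61 x [107.1 117.7 126.9] y [-21.3   6.8  22.2]
[[107, 19, 22], [108, -19, 29], [109, -18, 31], [110, -22, 25], [110, 19, 26], [111, 21, 27], [112, -19, 30], [112, 18, 23], [113, 20, 32], [113, 19, 25], [114, 21, 29], [115, -19, 30], [115, 19, 30], [116, 17, 33], [117, 15, 33], [118, 15, 31], [118, 12, 30], [119, 13, 31], [122, -11, 29], [122, -7, 30], [123, 0, 31], [123, 14, 30], [123, 11, 31], [124, 4, 29], [124, -12, 29], [124, -5, 31], [125, -7, 32], [125, 0, 31], [126, -10, 32], [127, 8, 31], [127, 5, 30]]
side 0
[500.35444711 267.45127522 134.91899704] 22.6 0.2591741817666181 58.64511787891388 [-0.4147202   0.39112246 -2.05729132]
```

View pics/r1.png

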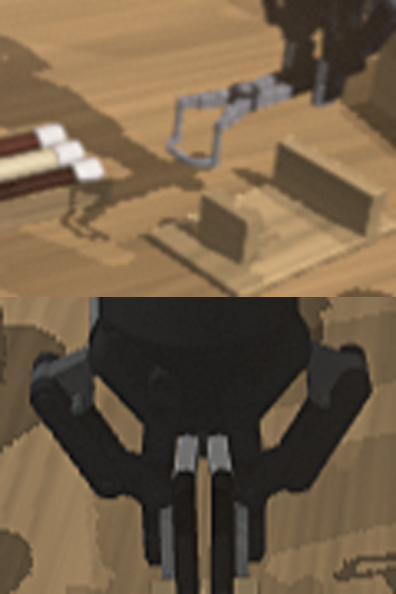

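>>> arm_command(
  steps=[
    {"tx":-0.5,"ty":0.01,"tz":0,"rx":0,"ry":0,"rz":0,"claw":1},
    {"tx":-0.9,"ty":0.01,"tz":0,"rx":0,"ry":0,"rz":0,"claw":1},
    {"tx":-1,"ty":0.01,"tz":0,"rx":0,"ry":0,"rz":0,"claw":1},
    {"tx":-1,"ty":0.01,"tz":0,"rx":0,"ry":0,"rz":0,"claw":1},
    {"tx":-1,"ty":0.01,"tz":0,"rx":0,"ry":0,"rz":0,"claw":1},
    {"tx":-1,"ty":0.01,"tz":0,"rx":0,"ry":0,"rz":0,"claw":1},
    {"tx":-1,"ty":0.01,"tz":0,"rx":0,"ry":0,"rz":0,"claw":1},
    {"tx":-1,"ty":0.01,"tz":0,"rx":0,"ry":0,"rz":0,"claw":1},
    {"tx":-1,"ty":0.01,"tz":0,"rx":0,"ry":0,"rz":0,"claw":1},
    {"tx":-1,"ty":0.01,"tz":0,"rx":0,"ry":0,"rz":0,"claw":1},
  ],
)

```text
time_s: 23.95
ee_pos: [540.4, 34.4, 135.4]
orientation: [0.648, 0.761, -0.0, -0.0]
wrist_force: [-0.1, -0.4, -0.8]
width: 0.255
grip_force: 58.7
```

>>> arm_command(
  steps=[
    {"tx":-0.8,"ty":0,"tz":0,"rx":0,"ry":0,"rz":0,"claw":1},
    {"tx":-0.6,"ty":0,"tz":0,"rx":0,"ry":0,"rz":0,"claw":1},
    {"tx":-0.4,"ty":0,"tz":0,"rx":0,"ry":0,"rz":0,"claw":1},
    {"tx":-0.2,"ty":0,"tz":0,"rx":0,"ry":0,"rz":0,"claw":1},
    {"tx":0,"ty":0,"tz":0,"rx":0,"ry":0,"rz":0,"claw":1},
    {"tx":0,"ty":0,"tz":0,"rx":0,"ry":0,"rz":0,"claw":1},
  ],
)

```text
time_s: 24.7
ee_pos: [548.5, -13.0, 135.6]
orientation: [0.648, 0.762, 0.0, -0.0]
wrist_force: [-0.6, -0.6, -1.7]
width: 0.257
grip_force: 58.7
```

```bash
python3 - <<'E'
from pl import *
s=ringview(save_='r2'); print(s['ee_pos'],s['time_s'],s['width'],s['grip_force'],s['wrist_force'])
print(todelta([548.7,-18.6,s['ee_pos'][2]],9.1,s))
# wrist view of handles, in TCP frame
p,d=vision.camera('wrist'); M=np.array(vision.get_calibration('wrist')['mount']); f,cx,cy,_=campose('wrist')
T=cloud('w',d,(f,cx,cy,M)); 
for a in range(14,54,6):
    k=(T[...,0]>a)&(T[...,0]<a+6)&(abs(T[...,1])<22)&(T[...,2]<15)&(T[...,2]>-15); q=T[k]
    if len(q)>5: print(a,len(q),'y',np.percentile(q[:,1],[1,99]).round(1),'z',np.percentile(q[:,2],[10,50]).round(1))
# axle in scene cam
for nm in ['scene','side']:
    W=cloud(nm,np.load(f'r2_{nm}.npz')['d']).reshape(-1,3); k=(abs(W[:,0]-566)<13)&(abs(W[:,1]+122)<13)&(W[:,2]>60)&(W[:,2]<90); q=W[k]
    if len(q): print(nm,'axle',len(q),np.percentile(q,[2,50,98],axis=0).round(1).tolist())
E
```

```text
scene 354
  down -8 0 125 x [ 70.7  85.7 110. ] y [-20.4  -0.8  18.5]
  down 0 8 109 x [ 73.5  95.2 112.5] y [-19.8   8.4  21. ]
  down 8 16 21 x [ 74.1 109.7 112.5] y [-22.9   7.7  21.2]
  down 16 22 15 x [108.  110.7 112. ] y [-22.3  16.8  21.1]
  down 22 34 82 x [107.2 118.6 125.9] y [-21.2   4.9  21.7]
[[107, 19, 29], [108, 21, 32], [108, -20, 32], [110, 20, 27], [110, 22, 31], [111, 23, 27], [112, 20, 31], [112, 21, 28], [113, -20, 30], [113, 22, 25], [114, -17, 30], [116, -19, 28], [116, -18, 32], [117, 18, 30], [119, -18, 29], [120, 11, 31], [121, -14, 28], [122, 10, 28], [122, -12, 29], [123, -4, 29], [123, 1, 28], [124, 10, 33], [124, -13, 29], [124, -4, 28], [125, -8, 32], [125, -7, 29], [126, -10, 29], [126, 2, 29]]
side 37
  down -16 -8 4 x [70.3 72.5 74.4] y [-2.2 -1.2 -0.2]
  down -8 0 26 x [70.9 77.6 93.5] y [-12.    4.6   9.6]
  down 22 34 4 x [117.2 118.9 121.6] y [-12.6  12.3  12.4]
[548.49894108 -12.97962725 135.57531536] 24.7 0.25655502928819585 58.69737267494202 [-0.6035213  -0.57629102 -1.67965425]
{'units': array([-0.22, -0.03, -0.  ]), 'tool_y_deg': np.float64(9.2), 'tilt': np.float64(0.01), 'rz_units': np.float64(0.02)}
14 791 y [-10.2  12.6] z [-4.5 -3.7]
20 811 y [-9.7 12.4] z [-4.6 -3.7]
26 835 y [-9.4 12.6] z [-4.6 -3.7]
32 886 y [-9.3 12.4] z [-4.7 -3.8]
38 970 y [-9.2 12.3] z [-4.7 -3.7]
44 453 y [-8.4 11.6] z [-3.7 -1.3]
scene axle 133 [[558.1, -134.2, 60.5], [571.0, -125.3, 77.4], [576.9, -113.0, 82.6]]
side axle 35 [[561.3, -128.8, 61.8], [564.8, -115.2, 78.8], [567.4, -111.0, 83.4]]
```

>>> arm_command(
  steps=[
    {"tx":-0.11,"ty":-0.01,"tz":0.2,"rx":0,"ry":0,"rz":0,"claw":1},
    {"tx":-0.1,"ty":0,"tz":0.2,"rx":0,"ry":0,"rz":0,"claw":1},
    {"tx":0,"ty":0,"tz":0.2,"rx":0,"ry":0,"rz":0,"claw":1},
    {"tx":0,"ty":0,"tz":0.1,"rx":0,"ry":0,"rz":0,"claw":1},
    {"tx":0,"ty":0,"tz":0,"rx":0,"ry":0,"rz":0,"claw":1},
    {"tx":0,"ty":0,"tz":0,"rx":0,"ry":0,"rz":0,"claw":1},
  ],
)

```text
time_s: 25.6
ee_pos: [549.2, -18.6, 118.2]
orientation: [0.648, 0.761, 0.0, 0.0]
wrist_force: [0.2, -0.9, -2.3]
width: 0.257
grip_force: 58.7
```

```bash
cat >> pl.py <<'E'
def relview(ax0=np.array([566.,-122.3])):
    """scene camera: ring points and axle points around the axle, nose-frame (x nose, y tool y)"""
    s=arm.state(); Rm=R.from_quat(s['orientation']).as_matrix(); p,d=vision.camera('scene'); np.savez('rel.npz',p=p,d=d)
    W=cloud('scene',d).reshape(-1,3); Q=(W-[*ax0,0])@Rm; Q[:,0]*=-1; z=W[:,2]; hr=s['ee_pos'][2]-29.6
    k=(np.hypot(Q[:,0],Q[:,1])<40)
    r=Q[k&(abs(z-hr)<4)&(np.hypot(Q[:,0],Q[:,1])>13.5)][:,:2]; print('ring pts',len(r),'x',np.percentile(r[:,0],[2,98]).round(1),'y',np.percentile(r[:,1],[2,98]).round(1))
    print(r[np.argsort(r[:,0])][::max(1,len(r)//20)].round(0).astype(int).tolist())
    from scipy.optimize import least_squares
    m=k&(np.hypot(Q[:,0],Q[:,1])<14)&(z>73)&(z<78); q=Q[m]; c=least_squares(lambda x:np.hypot(q[:,0]-x[0],q[:,1]-x[1])-12,[0,0]).x if len(q)>5 else None
    t=Q[k&(z>80.5)&(z<84)&(np.hypot(Q[:,0],Q[:,1])<13)]; print('axle side fit',len(q),c,'top mid',len(t),(t.min(0)/2+t.max(0)/2).round(1)[:2] if len(t) else None)
    return s,p
E
python3 - <<'E'
from pl import *
s,p=relview(); print(s['ee_pos'],s['time_s'],s['wrist_force'],s['width'])
u,v=map(int,proj(campose('scene'),[566,-122,75])); save('r3',cv2.resize(p[v-45:v+40,u-55:u+60],None,fx=6.5,fy=6.5,interpolation=cv2.INTER_CUBIC))
E
```

```text
ring pts 69 x [ 3.  20.8] y [-21.9  21.5]
[[2, -21], [3, -19], [5, -20], [5, -19], [6, -22], [7, 18], [8, -23], [8, -18], [9, 18], [11, -18], [11, 14], [14, 14], [15, -15], [16, 17], [17, 11], [17, -10], [18, 17], [18, -9], [19, -1], [19, 12], [20, -3], [20, 9], [21, 3]]
axle side fit 18 [ 0.32419644 -2.0384947 ] top mid 20 [ 2.  -1.1]
[549.18052945 -18.63153962 118.21366646] 25.6 [ 0.16671558 -0.88847519 -2.34422627] 0.2571774612134353
```

View pics/r3.png

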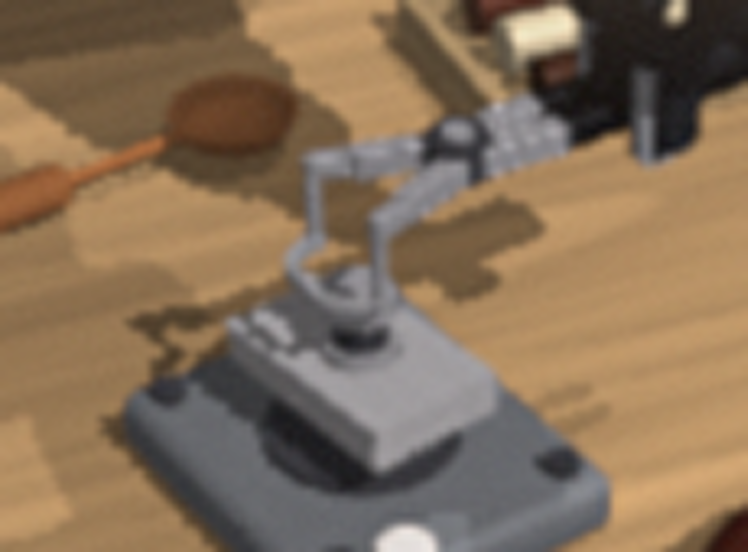

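>>> arm_command(
  steps=[
    {"tx":0,"ty":-0.02,"tz":0.15,"rx":0,"ry":0,"rz":0,"claw":1},
    {"tx":0,"ty":0,"tz":0.15,"rx":0,"ry":0,"rz":0,"claw":1},
    {"tx":0,"ty":0,"tz":0.15,"rx":0,"ry":0,"rz":0,"claw":1},
    {"tx":0,"ty":0,"tz":0,"rx":0,"ry":0,"rz":0,"claw":1},
  ],
)

```text
time_s: 26.15
ee_pos: [548.5, -18.7, 106.4]
orientation: [0.648, 0.761, -0.0, -0.0]
wrist_force: [-0.1, 0.8, -0.9]
width: 0.258
grip_force: 58.7
```

>>> arm_command(
  steps=[
    {"tx":0,"ty":0,"tz":0.15,"rx":0,"ry":0,"rz":0,"claw":1},
    {"tx":0,"ty":0,"tz":0.15,"rx":0,"ry":0,"rz":0,"claw":1},
    {"tx":0,"ty":0,"tz":0.13,"rx":0,"ry":0,"rz":0,"claw":1},
    {"tx":0,"ty":0,"tz":0,"rx":0,"ry":0,"rz":0,"claw":1},
    {"tx":0,"ty":0,"tz":0,"rx":0,"ry":0,"rz":0,"claw":1},
  ],
)

```text
time_s: 26.78
ee_pos: [548.7, -18.7, 96.1]
orientation: [0.648, 0.761, 0.0, 0.0]
wrist_force: [-0.7, -0.1, -1.9]
width: 0.248
grip_force: 58.7
```

```bash
python3 - <<'E'
from pl import *
s,p=relview(); print(s['ee_pos'],s['time_s'],s['wrist_force'],s['torque'],s['width'],s['grip_force'],todelta(s['ee_pos']))
Z=np.load('rel.npz'); W=cloud('scene',Z['d']).reshape(-1,3)
Rm=R.from_quat(s['orientation']).as_matrix(); Q=(W-[566,-122.3,0])@Rm; Q[:,0]*=-1; z=W[:,2]; h=np.hypot(Q[:,0],Q[:,1])
k=(h>13.5)&(h<26)&(Q[:,0]>8)&(z>59.5)&(z<75); print('ring z front',k.sum(),np.percentile(z[k],[5,50,95]).round(1))
k=(Q[:,0]>-38)&(Q[:,0]<5)&(abs(Q[:,1])<30)&(z>80)&(z<115); print('jaw z',k.sum(),np.percentile(z[k],[2,5,50,95]).round(1))
k=(h>16)&(h<45)&(z>53)&(z<59.5); print('blade top z',k.sum(),np.percentile(z[k],[5,50,95]).round(1)); b=W[k]; print(cv2.minAreaRect(b[:,:2].astype(np.float32)))
M=np.array(vision.get_calibration('wrist')['mount']); f,cx,cy,_=campose('wrist'); p,d=vision.camera('wrist'); T=cloud('w',d,(f,cx,cy,M))
for a in (14,26,38):
    k=(T[...,0]>a)&(T[...,0]<a+6)&(abs(T[...,1])<22)&(T[...,2]<15)&(T[...,2]>-15); q=T[k]; print(a,'y',np.percentile(q[:,1],[1,99]).round(1),'z',np.median(q[:,2]).round(1))
E
```

```text
ring pts 69 x [ 4.2 21.1] y [-22.2  21.1]
[[4, 20], [5, 21], [6, -19], [7, 17], [8, 19], [8, -19], [9, 17], [10, -21], [12, 13], [12, 10], [13, -16], [14, 14], [16, -19], [16, 13], [17, 3], [18, -16], [19, -10], [19, -9], [19, -1], [20, 8], [20, 1], [21, 9], [21, -10]]
axle side fit 21 [-0.03189345 -1.39657016] top mid 26 [ 2.8 -1. ]
[548.6701941  -18.7231      96.14395537] 26.775 [-0.71332178 -0.05352324 -1.89499722] [ 0.11127855  0.04892697 -0.01622086] 0.24823471140152478 58.690804839134216 {'units': array([ 0., -0.,  0.]), 'tool_y_deg': np.float64(9.2), 'tilt': np.float64(0.01)}
ring z front 56 [63.6 66.7 68.6]
jaw z 255 [ 80.5  81.3  96.3 102.1]
blade top z 346 [53.9 56.  57.7]
((565.1403198242188, -123.02018737792969), (77.56163787841797, 51.167423248291016), 16.248170852661133)
14 y [-10.2  12.6] z -3.6
26 y [-9.4 12.5] z -3.7
38 y [-9.2 12.2] z -3.7
```

```bash
python3 -c "
from cell import ticket
print(ticket.hand_in())"
```

```text
the job is handed in; nothing more can be done
None
```

I handed the job in at about 27 s with the blades aligned and the squeezed pliers holding the spread ring level over the axle at groove height; the hand-in gave no pass or fail result, so I only have my own camera checks. By those, the ring is within about 1–2 mm of centre, near 66 mm high and not visibly touching. The blades are aligned to roughly 2°, close enough to the 4° limit to be the main doubt.

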